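Make up two remedy orders at the dispensary counter: a pinned travel case and an open tray

TASK

Make up the two orders from the stock on the counter: the porcelain jar and the small tin go upright into the wooden case, one in each compartment, and the case is then closed with its lid, seated fully down over the two dowel pins; the tall bottle and the carton go standing upright into the steel tray, one in each compartment. Set the things down rather than dropping them, and leave the large tin and the short bottle where they stand.

Things in the scene. Friction and masses are not known exactly. Their poses are not given: they have to be found in the camera images.
- jar_mid (a point): Small white porcelain jar with a cork stopper as wide as its neck, standing loose on the counter: 40 mm across, 44 mm tall in all. The point is its centre, half-way up (22 mm above its foot); z is its upright axis.
- small_tin_mid (a point): The smaller of two round flat bare-metal ointment tins, loose, closed: 46 mm across, 28 mm tall. The point is its centre, 14 mm above its foot; z is its upright axis.
- tall_bottle_mid (a point): The taller, slimmer of two brown glass bottles with black caps, loose, closed: 44 mm across the straight body, which reaches 60 mm up; cap 28 mm across; 92 mm tall in all. The point is its centre, 46 mm above its foot; z is its upright axis.
- carton_mid (a point): Upright white card carton with a brown band round its foot, loose and stiff: 30 mm (its x) by 46 mm (its y) by 60 mm tall. The point is its centre, 30 mm above its foot.
- lid_grip (a point): Lid of the case, loose, right way up on the counter: wooden board 116 (its x) by 186 mm (its y), 8 mm thick, a 12 mm through hole near each end (82 mm either side of the middle along y); on top a grip bar 16 mm wide (x), 80 mm long (y), 28 mm high. The point is the bar's centre, 14 mm above the board's top, 22 mm above its underside. Fits either way round.
- case: Open wooden case with brass corners, fixed: 116 (its x) by 186 mm (its y), rim 54 mm up. Two equal compartments, each 100 (x) by 70 mm (y), centred 38 mm either side of the middle along y; floor 6 mm up, divider 6 mm thick, 40 mm high. On each end wall's rim, 82 mm either side of the middle along y, stands a dowel pin, 8 mm thick, 14 mm high, tip tapered. Origin: centre of underside, on the counter.
- tray: Low open steel tray without pins, fixed: 120 (its x) by 170 mm (its y), walls 22 mm high and 3 mm thick, floor 3 mm up. A low divider (16 mm high, 3 mm thick) parts it into two equal compartments, each 114 (x) by 80 mm (y), centred 41 mm either side of the middle along y. Origin: centre of underside, on the counter.
- large_tin_mid (a point): The larger of the two round flat metal tins, loose: 68 mm across, 28 mm tall. Not wanted in either order. The point is its centre, 14 mm above its foot.
- short_bottle_mid (a point): The shorter, wider of the two brown glass bottles, loose: 54 mm across, 62 mm tall, its cap 40 mm across. Not wanted in either order. The point is its centre, 31 mm above its foot.
Not all that is in view belongs to the job. Leave any red or turquoise look-alike of the part that bears lid_grip alone.

How it is judged:
By the outcome, as a careful person would: the job done as asked, in the order asked, and still so for the second after the job is handed in, with the robot touching nothing.
It also fails if it takes over 120 s, if anything falls off the work surface, if the arm or the gripper's body presses on something with over 40 N, if the wrist force passes 120 N, or if a joint passes its speed limit or range.

ROBOT

A 6-joint arm with a two-finger parallel gripper is mounted at the origin on the work surface. World frame = base frame: x ahead of the robot, y to its left, z up, the work surface at z = 0. Lengths are in m, angles in rad, forces in N, time in s.
With the tool pointing down it reaches from about 0.325 to 0.925 m from the base axis. Payload 3.1 kg.
Tool frame: the origin (TCP) lies at the very end of the fingers, on their centre line; the grasp point (between the pads) lies 19 mm behind it; x points along the fingers, y is the direction in which the jaws open and shut, and the axes are right-handed (so a half turn about x gives the same grasp; the last joint's range is limited). The gripper opens to 85 mm and grips with 20 to 120 N. Pads are 22 mm wide; open, the fingers measure 114 mm over their backs; the gripper's body (76 mm by 85 mm) begins 54 mm behind the grasp point. The pads swing forward as they close: fully open they stand 13 mm farther back than shut.
Start: joints at [1.195, 0.217, 1.613, -0, 1.311, -0.112], TCP at [0.163, 0.603, 0.231] pointing down, gripper open.
Joint ranges: [-2.75, 2.75], [-0.78, 2.1], [0.31, 2.55], [-1.13, 4.27], [0.13, 2.63], [-2.58, 2.58]. Speed limits (rad/s): [2.79, 2.79, 3.14, 3.14, 3.14, 3.14].

INTERFACE

Orientations are given as a unit quaternion [x, y, z, w].
In Python, from cell import * gives the robot as it stands.
- The arm moves only by the tool apply_moves, never from a script. Its argument "steps" is a list of rows, each an object with "offset": the shift along the tool's x, y, z in units of 40 mm (1.0 is 40 mm), a list of three; "rotation": the turn, a rotation vector about the tool's x, y, z in units of 5 degrees (1.0 is 5 degrees), a list of three; "fingers": the finger opening in mm, from 0 to 85.4. A call has 1 to 12 rows; each row shifts and turns the commanded pose from where the row before left it, along the tool's axes as they then stand; what a row does not reach is not made up. A row lasts 1/12 s, in which the tool goes at most 41.7 mm and 7.16 degrees, less where a joint would pass 70% of its speed; a pose out of reach is approached as far as the arm can. A call is refused whole if a number of a shift passes 1 or a number of a turn 1, either way. A call with a gripper value outside its range is refused whole. The fingers move at their own pace and stop on an object; "squeeze" is the grip in N (left out, the last holds). Time passes only in rows, so rows that do not move let the fingers close. It gives the time, the measured TCP pose, the force and the opening at its end, in the units of the state.
- observe(): the state, without advancing time (a new reading comes with each control period).
- snapshot(name): name is "scene" or "top" or "wrist"; returns (picture, depth): 420x560x3 uint8, red, green, blue; 420x560 float32, m along the optical axis (not along the pixel's ray), 0 where there is no reading.
- camera_params(name): a dict with "fx", "fy", "cx", "cy" (pixels), "D" ([k1, k2, p1, p2, k3] as OpenCV has them; the pictures are not rectified), "origin" and "attitude" of the camera in the world. Camera axes: x right, y down, z forward; pixel columns grow to the right and rows downward; lengths in m; the calibration is good to about 2 mm. A picture is of the moment at which its call begins: read the wrist's pose just before it. camera_params takes no time and is no camera call; for the wrist camera it gives the pose at the moment of the call.
- sign_off(): hands the job in, once; it reports no verdict.
The state is a dict: "time": time; "joint_positions": joint angles; "qvel": joint speeds; "joint_efforts": joint torques, N m; "tool_pos": TCP position; "ee_rot": TCP orientation; "wrist_force": force on the tool from outside, world axes, zero at the start; "wrist_torque": the same for the moment, N m; "opening": finger opening in m.
Only numpy, scipy, OpenCV 4.12 (cv2) and the standard library are available. Lean on these libraries where they do the work, as an engineer would, in place of code of your own. Each camera call takes 0.05 s, during which the arm holds its last target.

## Working session

There is one attempt and no reset: what is moved stays moved. The work goes in short steps, Python scripts to look and compute and a tool call to move; the robot and the scene stay as the last step left them, time stands still between calls to the robot, and variables do not carry over. Pictures are saved under pics/ and viewed, and the job is handed in when it is done.

Besides the shell and the picture viewer there is one more tool, called after ">>>" in YAML: its name, and indented under it one key for each argument. apply_moves: Moves the arm, as the interface text tells. Its arguments: {"type":"object","properties":{"steps":{"type":"array"},"squeeze":{"type":"number"}},"required":["steps"]}

```bash
mkdir -p pics; ls; python3 - <<'E'
from cell import *
import cv2
s=observe();print(s)
for n in("scene","top","wrist"):
    p=camera_params(n);print(n,p)
    im,d=snapshot(n);cv2.imwrite(f"pics/{n}0.png",im[:,:,::-1]);
    import numpy as np;np.save(f"pics/{n}0_d.npy",d)
E
```

```text
pics
{'time': 0.0, 'joint_positions': array([ 1.19482076e+00,  2.17761025e-01,  1.61491718e+00,  1.97523400e-05,
        1.31128714e+00, -1.12199391e-01]), 'qvel': array([ 0.00026441,  0.0001958 ,  0.0013678 ,  0.00026192, -0.00143389,
        0.00176563]), 'joint_efforts': array([ 1.18984815e-03, -3.96825027e+01, -3.03862596e+01,  1.44486859e-05,
        9.23194602e-03,  1.66096363e-06]), 'tool_pos': array([0.16263055, 0.60263771, 0.22997285]), 'ee_rot': array([ 0.09217817,  0.70117437, -0.09380293,  0.70075581]), 'wrist_force': array([-0.26343517,  0.23476491,  1.15489718]), 'wrist_torque': array([-0.02350571,  0.06543482,  0.02924016]), 'opening': 0.08547992150725356}
scene {'fx': 391.6661633696976, 'fy': 391.6661633696976, 'cx': 286.2118239749113, 'cy': 210.55061286587951, 'D': array([-0.10830517,  0.        ,  0.        ,  0.        ,  0.        ]), 'origin': array([1.16684752, 0.19122276, 0.72280384]), 'attitude': array([ 0.56833703,  0.71207921, -0.31731726, -0.26314632])}
top {'fx': 459.78568983931837, 'fy': 459.78568983931837, 'cx': 277.2155004948649, 'cy': 211.32992706014753, 'D': array([-0.11217045,  0.        ,  0.        ,  0.        ,  0.        ]), 'origin': array([3.24983955e-01, 9.60470901e-05, 1.18465030e+00]), 'attitude': array([-0.69657725,  0.71481315, -0.04227596,  0.0451113 ])}
wrist {'fx': 365.2104155601588, 'fy': 365.2104155601588, 'cx': 278.09678924205025, 'cy': 205.11440674293002, 'D': array([0.00397605, 0.        , 0.        , 0.        , 0.        ]), 'origin': array([0.08593572, 0.62315078, 0.37329879]), 'attitude': array([0.78404766, 0.60103154, 0.0936716 , 0.12351511])}
```

View pics/scene0.png

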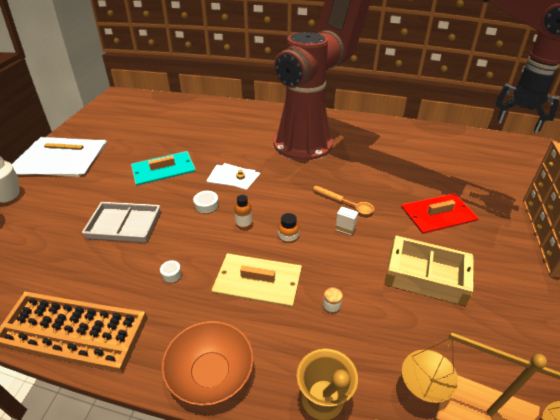

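View pics/top0.png

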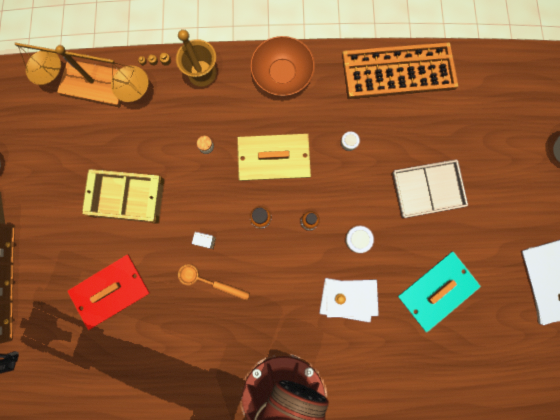

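View pics/wrist0.png

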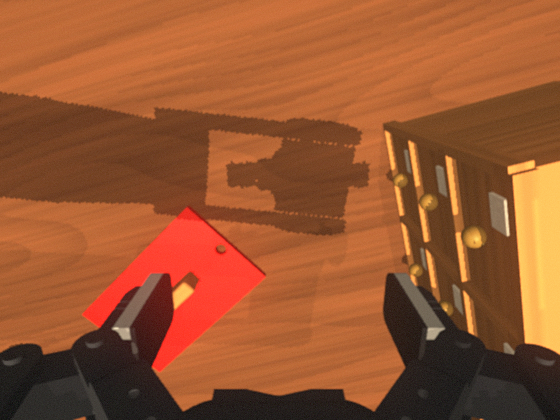

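The pale wooden lid is at top (274,157), with the turquoise one at (440,292) and the red one at (108,292) as look-alikes. The jar is at (204,143), the small tin at (350,140) and the large tin at (360,239). The tall bottle looks to be at (310,220), the short bottle at (261,215) and the carton at (203,240). The case is at (122,195) and the tray at (430,188).

```bash
cat > h.py <<'E'
from cell import *
import cv2, numpy as np
from scipy.spatial.transform import Rotation as R
def KD(p): return np.array([[p["fx"],0,p["cx"]],[0,p["fy"],p["cy"]],[0,0,1]]),np.array(p["D"])
def rays(p,uv):
    K,D=KD(p); n=cv2.undistortPoints(np.asarray(uv,float).reshape(-1,1,2),K,D).reshape(-1,2)
    return R.from_quat(p["attitude"]).apply(np.c_[n,np.ones(len(n))])
def plane(p,uv,z):
    r=rays(p,uv);o=np.array(p["origin"]);return o+r*((z-o[2])/r[:,2])[:,None]
def cloud(p,d):
    h,w=d.shape;u,v=np.meshgrid(np.arange(w),np.arange(h))
    r=rays(p,np.c_[u.ravel(),v.ravel()]); P=np.array(p["origin"])+r*d.ravel()[:,None]
    P[d.ravel()==0]=np.nan
    return P.reshape(h,w,3)
E
python3 - <<'E'
from h import *
p=camera_params("top");d=np.load("pics/top0_d.npy");C=cloud(p,d)
print(np.nanmedian(C[...,2][80:320,20:540]))
for n,(x,y,w) in dict(jar=(204,143,14),lid=(274,157,45),stin=(350,140,16),ltin=(360,239,20),sb=(261,216,16),tb=(310,220,16),carton=(203,240,16),case=(122,195,45),tray=(430,188,45)).items():
    Q=C[y-w:y+w+1,x-w:x+w+1].reshape(-1,3);z=Q[:,2]
    zb=0.006
    m=z>zb
    T=Q[m&(z>np.nanpercentile(z[m],90)-.006)]
    print(n,"zmax",np.nanpercentile(z,99).round(4),"all",Q[m].mean(0).round(4),"top",np.median(T,0).round(4),(T[:,:2].min(0)+T[:,:2].max(0))/2)
    r=cv2.minAreaRect((Q[m][:,:2]*1000).astype(np.float32));print("   rect",r)
im=cv2.imread("pics/top0.png")
c=cv2.resize(im[110:270,70:480],None,fx=1.9,fy=1.9,interpolation=cv2.INTER_CUBIC);cv2.imwrite("pics/topcrop.png",c)
E
```

```text
0.00048524609733391344
jar zmax 0.0467 all [0.6464 0.1851 0.0373] top [0.6499 0.1864 0.0435] [0.64995473 0.1865615 ]
   rect ((649.2142333984375, 190.61050415039062), (56.216182708740234, 42.64891052246094), 71.19647979736328)
lid zmax 0.0359 all [0.6156 0.0088 0.0111] top [0.613  0.0078 0.0101] [0.64519034 0.00846014]
   rect ((626.72509765625, -3.677337646484375), (215.51548767089844, 219.68887329101562), 86.13848114013672)
stin zmax 0.0321 all [ 0.65   -0.1897  0.0267] top [ 0.6508 -0.1906  0.0287] [ 0.65202904 -0.1907504 ]
   rect ((649.009521484375, -183.6886444091797), (67.2492446899414, 56.12521743774414), 74.89344024658203)
ltin zmax 0.0321 all [ 0.3923 -0.2027  0.0275] top [ 0.3911 -0.203   0.0281] [ 0.39313648 -0.20313747]
   rect ((399.4880065917969, -215.3646240234375), (86.98649597167969, 82.2189712524414), 84.61735534667969)
sb zmax 0.0648 all [0.4532 0.0455 0.0486] top [0.4565 0.0476 0.0617] [0.45559617 0.04672197]
   rect ((453.06610107421875, 45.00436019897461), (59.84006118774414, 53.38990020751953), 23.46786880493164)
tb zmax 0.0938 all [ 0.439  -0.0764  0.0711] top [ 0.4423 -0.078   0.0918] [ 0.44145365 -0.07879359]
   rect ((440.74493408203125, -81.36553955078125), (46.010948181152344, 84.80709838867188), 20.475688934326172)
carton zmax 0.0631 all [0.3983 0.1866 0.0546] top [0.3991 0.1894 0.0599] [0.39991351 0.1893029 ]
   rect ((398.71221923828125, 189.65884399414062), (47.900230407714844, 32.02528762817383), 77.6736831665039)
case zmax 0.0567 all [0.5201 0.3986 0.0337] top [0.5178 0.3885 0.0536] [0.51892526 0.39775762]
   rect ((527.4898681640625, 392.22540283203125), (207.11717224121094, 193.09426879882812), 74.68672943115234)
tray zmax 0.0255 all [ 0.5237 -0.4011  0.0166] top [ 0.5192 -0.3986  0.023 ] [ 0.51986511 -0.39624068]
   rect ((533.7000732421875, -404.87042236328125), (249.99266052246094, 218.1767578125), 77.62274169921875)
```

View pics/topcrop.png

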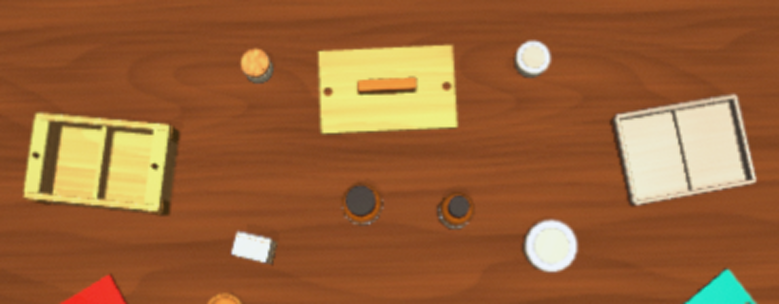

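The crop confirms the candidates. The tall, narrow-capped bottle is at (459,207), with zmax 0.094, and the short, wide-capped one is at (361,203), with zmax 0.065. The small tin is at (533,57) and the large tin at (551,246). The bare-wood lid is at (388,88). Next I'll refine the poses.

```bash
python3 - <<'E'
from h import *
p=camera_params("top");d=np.load("pics/top0_d.npy");C=cloud(p,d);Z=C[...,2]
im=cv2.imread("pics/top0.png");hsv=cv2.cvtColor(im,cv2.COLOR_BGR2HSV)
for n,(x,y,w,lo) in dict(bar=(274,156,30,.02),carton=(203,240,18,.05),case=(122,195,48,.045),tray=(430,188,48,.017),casepin=(122,195,48,.0605)).items():
    M=np.zeros(Z.shape,np.uint8);M[y-w:y+w,x-w:x+w]=(np.nan_to_num(Z)[y-w:y+w,x-w:x+w]>lo)
    k,l,st,ce=cv2.connectedComponentsWithStats(M)
    for i in range(1,k):
        if st[i,4]<6: continue
        ys,xs=np.where(l==i);ztop=np.median(Z[l==i])
        P=plane(p,np.c_[xs,ys],ztop)
        r=cv2.minAreaRect((P[:,:2]*1000).astype(np.float32));print(n,st[i,4],ztop.round(4),"rect",np.round(r[0],1),np.round(r[1],1),round(r[2],2))
# yellow lid
m=cv2.inRange(hsv,(20,60,120),(35,255,255));m[:, :220]=0;m[:,330:]=0
c=max(cv2.findContours(m,0,cv2.CHAIN_APPROX_NONE)[0],key=cv2.contourArea)
P=plane(p,c.reshape(-1,2),.008);print("lid",cv2.minAreaRect((P[:,:2]*1000).astype(np.float32)))
cv2.imwrite("pics/case.png",np.hstack([cv2.resize(a,None,fx=4,fy=4,interpolation=cv2.INTER_CUBIC) for a in(im[160:230,76:168],im[125:195,228:320])]))
E
```

```text
bar 226 0.0352 rect [614.5   8.6] [19.6 79.7] 1.24
carton 238 0.0597 rect [399.2 188.7] [48.4 29.7] 74.81
case 1178 0.0533 rect [518.8 397.8] [188.9 118.4] 83.13
tray 550 0.0228 rect [ 520.4 -396.1] [127.4 175.4] 8.75
casepin 7 0.0642 rect [528.6 479.3] [7.6 3.6] 45.78
casepin 7 0.0653 rect [508.3 315.9] [5.2 5. ] 88.38
lid ((616.3056640625, 9.232185363769531), (117.2728271484375, 187.27720642089844), 1.201265573501587)
```

View pics/case.png

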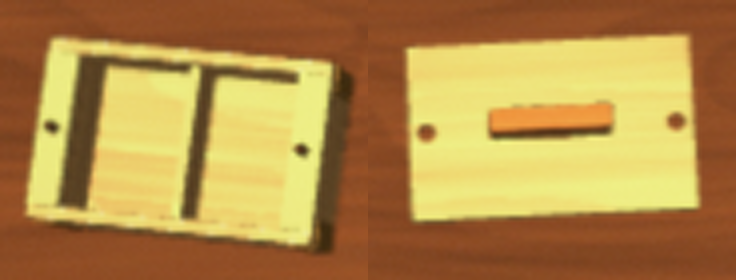

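```bash
cat >> h.py <<'E'
def go(x,y,z,yaw,s=None):
    """yaw: jaw direction in deg (mod 180)"""
    s=s or observe();Rc=R.from_quat(s["ee_rot"]);P=np.array(s["tool_pos"])
    best=None
    for k in(0,180,-180):
        a=np.radians(yaw+k);c,sn=np.cos(a),np.sin(a)
        Rt=R.from_matrix(np.c_[[0,0,-1],[c,sn,0],[sn,-c,0]])
        rv=(Rc.inv()*Rt).as_rotvec()
        if best is None or np.linalg.norm(rv)<np.linalg.norm(best[0])-1e-6: best=(rv,Rt)
    rv,Rt=best
    sh=Rt.inv().apply(np.array([x,y,z])-P)
    print("turn/5deg",np.round(np.degrees(rv)/5,2),"shift/40mm after turn",np.round(sh/.04,3))
    return rv,sh
def st():
    s=observe();m=R.from_quat(s["ee_rot"]).as_matrix()
    print("t",round(s["time"],2),"pos",np.round(s["tool_pos"],4),"jawyaw",np.degrees(np.arctan2(m[1,1],m[0,1])).round(2),"down",m[:,0].round(3),"F",np.round(s["wrist_force"],1),"open",round(s["opening"]*1000,1),"q",np.round(s["joint_positions"],2))
    return s
E
python3 - <<'E'
from h import *
st();go(.650,.1865,.15,-7);go(.650,.1865,.15,83)
E
```

```text
t 0.15 pos [0.1627 0.6028 0.2302] jawyaw 74.89 down [-0.001 -0.002 -1.   ] F [-0.9  0.5  0.3] open 85.5 q [ 1.19  0.22  1.61 -0.    1.31 -0.11]
turn/5deg [1.638e+01 1.000e-02 2.000e-02] shift/40mm after turn [ 2.006 13.359  8.845]
turn/5deg [-1.62 -0.    0.02] shift/40mm after turn [ 2.006 -8.845 13.359]
```

>>> apply_moves:
  steps:
    - {"offset": [0, 0, 0], "rotation": [1, 0, 0], "fingers": 85}
    - {"offset": [0, 0, 0], "rotation": [1, 0, 0], "fingers": 85}
    - {"offset": [0, 0, 0], "rotation": [1, 0, 0], "fingers": 85}
    - {"offset": [0, 0, 0], "rotation": [1, 0, 0], "fingers": 85}
    - {"offset": [0, 0, 0], "rotation": [1, 0, 0], "fingers": 85}
    - {"offset": [0, 0, 0], "rotation": [1, 0, 0], "fingers": 85}
    - {"offset": [0, 0, 0], "rotation": [1, 0, 0], "fingers": 85}
    - {"offset": [0, 0, 0], "rotation": [1, 0, 0], "fingers": 85}
    - {"offset": [0, 0, 0], "rotation": [1, 0, 0], "fingers": 85}
    - {"offset": [0, 0, 0], "rotation": [1, 0, 0], "fingers": 85}
    - {"offset": [0, 0, 0], "rotation": [1, 0, 0], "fingers": 85}
    - {"offset": [0, 0, 0], "rotation": [1, 0, 0], "fingers": 85}
  squeeze: 40

```text
time: 1.15
tool_pos: [0.1628, 0.6031, 0.2307]
ee_rot: [0.432, 0.56, -0.433, 0.56]
wrist_force: [-1.4, 0.5, 0.2]
opening: 0.085
```

>>> apply_moves:
  steps:
    - {"offset": [0, 0, 0], "rotation": [1, 0, 0], "fingers": 85}
    - {"offset": [0, 0, 0], "rotation": [1, 0, 0], "fingers": 85}
    - {"offset": [0, 0, 0], "rotation": [1, 0, 0], "fingers": 85}
    - {"offset": [0, 0, 0], "rotation": [1, 0, 0], "fingers": 85}
    - {"offset": [0, 0.8, 0.53], "rotation": [0.4, 0, 0], "fingers": 85}
    - {"offset": [0.1, 0.8, 0.53], "rotation": [0, 0, 0], "fingers": 85}
    - {"offset": [0.1, 0.8, 0.53], "rotation": [0, 0, 0], "fingers": 85}
    - {"offset": [0.1, 0.8, 0.53], "rotation": [0, 0, 0], "fingers": 85}
    - {"offset": [0.1, 0.8, 0.53], "rotation": [0, 0, 0], "fingers": 85}
    - {"offset": [0.1, 0.8, 0.53], "rotation": [0, 0, 0], "fingers": 85}
    - {"offset": [0.1, 0.8, 0.53], "rotation": [0, 0, 0], "fingers": 85}
    - {"offset": [0.1, 0.8, 0.53], "rotation": [0, 0, 0], "fingers": 85}

```text
time: 2.15
tool_pos: [0.3977, 0.4029, 0.2029]
ee_rot: [-0.53, -0.468, 0.53, -0.468]
wrist_force: [0.3, 0.6, 0.4]
opening: 0.0847
```

```bash
python3 - <<'E'
from h import *
st();go(.650,.1865,.15,-7)
E
```

```text
t 2.15 pos [0.3977 0.4029 0.2029] jawyaw -7.11 down [-0. -0. -1.] F [0.3 0.6 0.4] open 84.7 q [0.67 0.12 1.78 0.   1.24 0.79]
turn/5deg [-0.02  0.    0.  ] shift/40mm after turn [1.321 6.919 4.6  ]
```

>>> apply_moves:
  steps:
    - {"offset": [0.14, 0.77, 0.51], "rotation": [0, 0, 0], "fingers": 85}
    - {"offset": [0.14, 0.77, 0.51], "rotation": [0, 0, 0], "fingers": 85}
    - {"offset": [0.14, 0.77, 0.51], "rotation": [0, 0, 0], "fingers": 85}
    - {"offset": [0.14, 0.77, 0.51], "rotation": [0, 0, 0], "fingers": 85}
    - {"offset": [0.14, 0.77, 0.51], "rotation": [0, 0, 0], "fingers": 85}
    - {"offset": [0.14, 0.77, 0.51], "rotation": [0, 0, 0], "fingers": 85}
    - {"offset": [0.14, 0.77, 0.51], "rotation": [0, 0, 0], "fingers": 85}
    - {"offset": [0.14, 0.77, 0.51], "rotation": [0, 0, 0], "fingers": 85}
    - {"offset": [0.14, 0.76, 0.52], "rotation": [0, 0, 0], "fingers": 85}
    - {"offset": [0, 0, 0], "rotation": [0, 0, 0], "fingers": 85}

```text
time: 2.98
tool_pos: [0.6526, 0.1819, 0.1511]
ee_rot: [-0.531, -0.466, 0.532, -0.468]
wrist_force: [-0.4, 0.5, 0.1]
opening: 0.0849
```

```bash
python3 - <<'E'
from h import *
st();go(.650,.1865,.007,-7)
im,d=snapshot("wrist");cv2.imwrite("pics/w1.png",im[:,:,::-1])
p=camera_params("wrist");C=cloud(p,d)
m=(C[...,2]>.03)&(np.hypot(C[...,0]-.65,C[...,1]-.1865)<.045)
Q=C[m];print(len(Q),Q[:,:2].mean(0),(Q[:,:2].min(0)+Q[:,:2].max(0))/2,Q[:,2].max())
E
```

```text
t 2.98 pos [0.6526 0.1819 0.1511] jawyaw -7.42 down [ 0.001 -0.003 -1.   ] F [-0.4  0.5  0.1] open 84.9 q [ 0.17  0.4   1.54 -0.    1.2   0.3 ]
turn/5deg [-0.08  0.03 -0.02] shift/40mm after turn [ 3.602 -0.078 -0.106]
21278 [0.65078338 0.19472415] [0.65029541 0.18810173] 0.24042683601075565
```

View pics/w1.png

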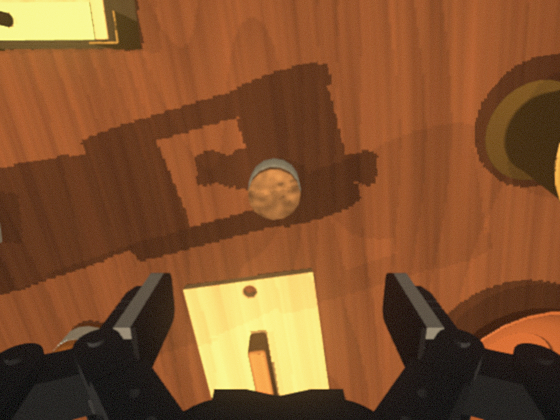

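The jar's cork is at (274,191), clear of the fingers, and the case corner is at the upper left.

```bash
python3 - <<'E'
from h import *
st()
p=camera_params("wrist");print(plane(p,[[274,191]],.044))
go(.650,.1865,.007,-7)
E
```

```text
t 3.03 pos [0.6503 0.1844 0.1513] jawyaw -7.38 down [-0.001 -0.001 -1.   ] F [0.1 0.8 0.6] open 85.2 q [ 0.17  0.39  1.55 -0.    1.2   0.3 ]
[[0.64742193 0.19285003 0.044     ]]
turn/5deg [-0.08  0.01  0.01] shift/40mm after turn [ 3.608 -0.013 -0.051]
```

```bash
python3 - <<'E'
from h import *
st();p=camera_params("wrist")
im,d=snapshot("wrist");hsv=cv2.cvtColor(im,cv2.COLOR_RGB2HSV)
C=cloud(p,d);Z=C[...,2]
for lo in(.03,.038):
    M=((Z>lo)&(Z<.055)).astype(np.uint8);M[:100]=0;M[240:]=0;M[:,:200]=0;M[:,350:]=0
    ys,xs=np.where(M>0);(c,r)=cv2.minEnclosingCircle(np.c_[xs,ys].astype(np.float32));print(c,r,plane(p,[c],.044),np.median(C[M>0],0))
E
```

```text
t 3.03 pos [0.6503 0.1844 0.1513] jawyaw -7.38 down [-0.001 -0.001 -1.   ] F [0.1 0.8 0.6] open 85.2 q [ 0.17  0.39  1.55 -0.    1.2   0.3 ]
(278.5, 195.18182373046875) 27.378110885620117 [[0.65020476 0.18936675 0.044     ]] [0.64977558 0.18915883 0.0441858 ]
(277.9183654785156, 197.20408630371094) 26.109506607055664 [[0.64959983 0.18792375 0.044     ]] [0.64973634 0.18801856 0.04427093]
```

>>> apply_moves:
  steps:
    - {"offset": [0.6, 0, -0.07], "rotation": [0, 0, 0], "fingers": 85}
    - {"offset": [0.6, 0, 0], "rotation": [0, 0, 0], "fingers": 85}
    - {"offset": [0.6, 0, 0], "rotation": [0, 0, 0], "fingers": 85}
    - {"offset": [0.6, 0, 0], "rotation": [0, 0, 0], "fingers": 75}
    - {"offset": [0.6, 0, 0], "rotation": [0, 0, 0], "fingers": 65}
    - {"offset": [0.4, 0, 0], "rotation": [0, 0, 0], "fingers": 60}
    - {"offset": [0.15, 0, 0], "rotation": [0, 0, 0], "fingers": 55}
    - {"offset": [0, 0, 0], "rotation": [0, 0, 0], "fingers": 50}

```text
time: 3.75
tool_pos: [0.6467, 0.1909, 0.0088]
ee_rot: [-0.529, -0.469, 0.531, -0.467]
wrist_force: [-0.3, -0.7, -1.2]
opening: 0.0498
```

```bash
python3 - <<'E'
from h import *
st();go(.650,.1875,.007,-7)
E
```

```text
t 3.75 pos [0.6467 0.1909 0.0088] jawyaw -7.05 down [-0.004 -0.001 -1.   ] F [-0.3 -0.7 -1.2] open 49.8 q [0.18 0.57 1.6  0.   0.98 0.31]
turn/5deg [-0.01  0.01  0.05] shift/40mm after turn [0.046 0.092 0.074]
```

>>> apply_moves:
  steps:
    - {"offset": [0, 0, 0], "rotation": [0, 0, 0], "fingers": 50}
    - {"offset": [0, 0, 0], "rotation": [0, 0, 0], "fingers": 42}
    - {"offset": [0, 0, 0], "rotation": [0, 0, 0], "fingers": 30}
    - {"offset": [0, 0, 0], "rotation": [0, 0, 0], "fingers": 30}
    - {"offset": [0, 0, 0], "rotation": [0, 0, 0], "fingers": 30}
    - {"offset": [0, 0, 0], "rotation": [0, 0, 0], "fingers": 30}
  squeeze: 35

```text
time: 4.25
tool_pos: [0.651, 0.1909, 0.0134]
ee_rot: [0.531, 0.467, -0.529, 0.469]
wrist_force: [-1.0, 0.0, 6.3]
opening: 0.0385
```

```bash
python3 - <<'E'
from h import *
st();go(.523,.4354,.15,-6.9)
E
```

```text
t 4.25 pos [0.651  0.1909 0.0134] jawyaw -7.13 down [ 0.004  0.001 -1.   ] F [-1.   0.   6.3] open 38.5 q [0.18 0.57 1.59 0.   0.98 0.31]
turn/5deg [-0.05 -0.02 -0.04] shift/40mm after turn [-3.414 -3.911 -5.685]
```

>>> apply_moves:
  steps:
    - {"offset": [-0.3, 0, 0], "rotation": [0, 0, 0], "fingers": 30}
    - {"offset": [-0.4, 0, 0], "rotation": [0, 0, 0], "fingers": 30}
    - {"offset": [-0.5, 0, 0], "rotation": [0, 0, 0], "fingers": 30}
    - {"offset": [-0.6, 0, 0], "rotation": [0, 0, 0], "fingers": 30}
    - {"offset": [-0.6, 0, 0], "rotation": [0, 0, 0], "fingers": 30}
    - {"offset": [-0.5, 0, 0], "rotation": [0, 0, 0], "fingers": 30}
    - {"offset": [-0.4, 0, 0], "rotation": [0, 0, 0], "fingers": 30}
    - {"offset": [0, 0, 0], "rotation": [0, 0, 0], "fingers": 30}
    - {"offset": [0, 0, 0], "rotation": [0, 0, 0], "fingers": 30}

```text
time: 5.0
tool_pos: [0.6501, 0.1904, 0.1452]
ee_rot: [0.531, 0.467, -0.529, 0.469]
wrist_force: [-0.7, 0.3, -1.7]
opening: 0.0384
```

```bash
python3 - <<'E'
from h import *
st();go(.523,.4354,.15,-6.9)
im,d=snapshot("scene");cv2.imwrite("pics/s1.png",im[:,:,::-1])
E
```

```text
t 5.0 pos [0.6501 0.1904 0.1452] jawyaw -7.12 down [ 0.004  0.001 -1.   ] F [-0.7  0.3 -1.7] open 38.4 q [ 0.18  0.4   1.55 -0.    1.19  0.31]
turn/5deg [-0.04 -0.01 -0.04] shift/40mm after turn [-0.12  -3.89  -5.699]
```

View pics/s1.png

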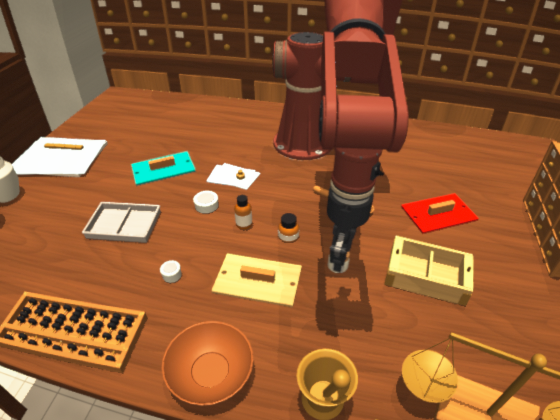

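The jar is held between the fingers at (340,265) and lifted clear of the counter.

>>> apply_moves:
  steps:
    - {"offset": [0, -0.2, -0.3], "rotation": [0, 0, 0], "fingers": 30}
    - {"offset": [0, -0.4, -0.6], "rotation": [0, 0, 0], "fingers": 30}
    - {"offset": [0, -0.5, -0.7], "rotation": [0, 0, 0], "fingers": 30}
    - {"offset": [0, -0.5, -0.7], "rotation": [0, 0, 0], "fingers": 30}
    - {"offset": [0, -0.5, -0.7], "rotation": [0, 0, 0], "fingers": 30}
    - {"offset": [0, -0.5, -0.7], "rotation": [0, 0, 0], "fingers": 30}
    - {"offset": [0, -0.5, -0.7], "rotation": [0, 0, 0], "fingers": 30}
    - {"offset": [0, -0.5, -0.8], "rotation": [0, 0, 0], "fingers": 30}
    - {"offset": [0, -0.29, -0.5], "rotation": [0, 0, 0], "fingers": 30}
    - {"offset": [0, 0, 0], "rotation": [0, 0, 0], "fingers": 30}
    - {"offset": [0, 0, 0], "rotation": [0, 0, 0], "fingers": 30}
    - {"offset": [0, 0, 0], "rotation": [0, 0, 0], "fingers": 30}

```text
time: 6.05
tool_pos: [0.5216, 0.4353, 0.1411]
ee_rot: [-0.529, -0.468, 0.531, -0.468]
wrist_force: [0.2, -0.9, -1.4]
opening: 0.0384
```

```bash
python3 - <<'E'
from h import *
st();go(.523,.4354,.022,-6.9)
im,d=snapshot("wrist");cv2.imwrite("pics/w2.png",im[:,:,::-1])
E
```

```text
t 6.05 pos [0.5216 0.4353 0.1411] jawyaw -7.07 down [-0.002 -0.002 -1.   ] F [ 0.2 -0.9 -1.4] open 38.4 q [ 0.59  0.41  1.54 -0.    1.19  0.72]
turn/5deg [-0.03  0.03  0.02] shift/40mm after turn [ 2.978  0.033 -0.006]
```

View pics/w2.png

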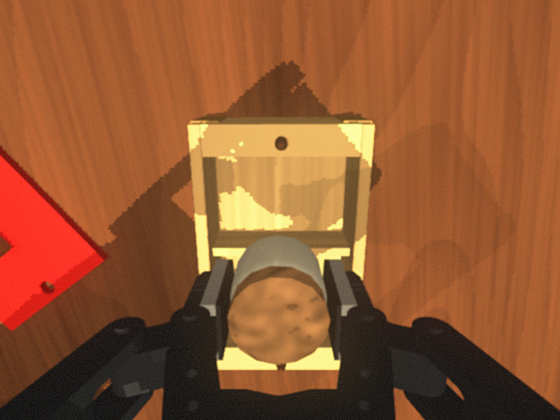

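```bash
python3 - <<'E'
from h import *
p=camera_params("wrist");K,D=KD(p);Rc=R.from_quat(p["attitude"]).inv()
def pr(P): P=Rc.apply(np.array(P)-p["origin"]);return cv2.projectPoints(P.reshape(-1,1,3),np.zeros(3),np.zeros(3),K,D)[0].reshape(-1,2).round(1)
print(pr([[.523,.4354,.006],[.514,.360,.006],[.5286,.4793,.068],[.5083,.3159,.068],[.5221,.4353,.16]]))
print(plane(p,[[281,143],[281,366]],.068))
E
```

```text
[[280.3 190.2]
 [280.5 275.7]
 [280.9 146.4]
 [280.4 371.8]
 [279.2 297.2]]
[[0.52888642 0.48130593 0.068     ]
 [0.50933278 0.32097356 0.068     ]]
```

The image shows the case with its near pin at (281,143). The +y compartment projects to (280,190), which agrees with the top view to about 2 mm, so I'll lower the jar.

>>> apply_moves:
  steps:
    - {"offset": [0.4, 0.03, 0], "rotation": [0, 0, 0], "fingers": 30}
    - {"offset": [0.6, 0, 0], "rotation": [0, 0, 0], "fingers": 30}
    - {"offset": [0.6, 0, 0], "rotation": [0, 0, 0], "fingers": 30}
    - {"offset": [0.5, 0, 0], "rotation": [0, 0, 0], "fingers": 30}
    - {"offset": [0.4, 0, 0], "rotation": [0, 0, 0], "fingers": 30}
    - {"offset": [0.2, 0, 0], "rotation": [0, 0, 0], "fingers": 30}
    - {"offset": [0.1, 0, 0], "rotation": [0, 0, 0], "fingers": 30}
    - {"offset": [0, 0, 0], "rotation": [0, 0, 0], "fingers": 30}
    - {"offset": [0, 0, 0], "rotation": [0, 0, 0], "fingers": 30}

```text
time: 6.85
tool_pos: [0.525, 0.436, 0.0319]
ee_rot: [0.531, 0.468, -0.53, 0.468]
wrist_force: [-0.7, -0.6, -0.6]
opening: 0.0386
```

```bash
python3 - <<'E'
from h import *
st();go(.523,.4354,.019,-6.9)
E
```

```text
t 6.85 pos [0.525  0.436  0.0319] jawyaw -7.14 down [ 0.001  0.001 -1.   ] F [-0.7 -0.6 -0.6] open 38.6 q [ 0.59  0.55  1.58 -0.    1.01  0.71]
turn/5deg [-0.05 -0.01 -0.02] shift/40mm after turn [ 0.323 -0.049  0.02 ]
```

>>> apply_moves:
  steps:
    - {"offset": [0.1, 0, 0], "rotation": [0, 0, 0], "fingers": 30}
    - {"offset": [0.06, 0, 0], "rotation": [0, 0, 0], "fingers": 30}
    - {"offset": [0.04, 0, 0], "rotation": [0, 0, 0], "fingers": 30}
    - {"offset": [0, 0, 0], "rotation": [0, 0, 0], "fingers": 30}
    - {"offset": [0, 0, 0], "rotation": [0, 0, 0], "fingers": 30}

```text
time: 7.27
tool_pos: [0.524, 0.4357, 0.023]
ee_rot: [-0.53, -0.468, 0.53, -0.468]
wrist_force: [-0.6, -0.2, -1.5]
opening: 0.0386
```

```bash
python3 - <<'E'
from h import *
st();go(.523,.4354,.019,-6.9)
E
```

```text
t 7.27 pos [0.524  0.4357 0.023 ] jawyaw -7.11 down [-0. -0. -1.] F [-0.6 -0.2 -1.5] open 38.6 q [ 0.59  0.56  1.58 -0.    1.    0.71]
turn/5deg [-0.04  0.    0.  ] shift/40mm after turn [ 0.099 -0.023  0.011]
```

>>> apply_moves:
  steps:
    - {"offset": [0.04, 0, 0], "rotation": [0, 0, 0], "fingers": 30}
    - {"offset": [0.03, 0, 0], "rotation": [0, 0, 0], "fingers": 30}
    - {"offset": [0, 0, 0], "rotation": [0, 0, 0], "fingers": 30}
    - {"offset": [0, 0, 0], "rotation": [0, 0, 0], "fingers": 30}

```text
time: 7.6
tool_pos: [0.524, 0.4356, 0.0199]
ee_rot: [-0.53, -0.468, 0.53, -0.468]
wrist_force: [-0.0, 1.3, -1.7]
opening: 0.0383
```

```bash
python3 - <<'E'
from h import *
st()
E
```

```text
t 7.6 pos [0.524  0.4356 0.0199] jawyaw -7.11 down [-0. -0. -1.] F [-0.   1.3 -1.7] open 38.3 q [ 0.59  0.56  1.58 -0.    1.    0.71]
```

>>> apply_moves:
  steps:
    - {"offset": [0.04, 0, 0], "rotation": [0, 0, 0], "fingers": 30}
    - {"offset": [0.03, 0, 0], "rotation": [0, 0, 0], "fingers": 30}
    - {"offset": [0, 0, 0], "rotation": [0, 0, 0], "fingers": 30}
    - {"offset": [0, 0, 0], "rotation": [0, 0, 0], "fingers": 30}

```text
time: 7.93
tool_pos: [0.5243, 0.4359, 0.0194]
ee_rot: [-0.53, -0.468, 0.53, -0.468]
wrist_force: [-3.3, -3.6, 8.3]
opening: 0.0382
```

```bash
python3 - <<'E'
from h import *
st()
E
```

```text
t 7.93 pos [0.5243 0.4359 0.0194] jawyaw -7.1 down [-0. -0. -1.] F [-3.3 -3.6  8.3] open 38.2 q [ 0.59  0.56  1.58 -0.    1.    0.71]
```

>>> apply_moves:
  steps:
    - {"offset": [-0.03, 0, 0], "rotation": [0, 0, 0], "fingers": 40}
    - {"offset": [0, 0, 0], "rotation": [0, 0, 0], "fingers": 46}
    - {"offset": [0, 0, 0], "rotation": [0, 0, 0], "fingers": 54}
    - {"offset": [0, 0, 0], "rotation": [0, 0, 0], "fingers": 54}
    - {"offset": [-0.3, 0, 0], "rotation": [0, 0, 0], "fingers": 54}
    - {"offset": [-0.5, 0, 0], "rotation": [0, 0, 0], "fingers": 54}
    - {"offset": [-0.7, 0, 0], "rotation": [0, 0, 0], "fingers": 54}
    - {"offset": [-0.7, 0, 0], "rotation": [0, 0, 0], "fingers": 54}
    - {"offset": [-0.7, 0, 0], "rotation": [0, 0, 0], "fingers": 54}
    - {"offset": [-0.4, 0, 0], "rotation": [0, 0, 0], "fingers": 70}
    - {"offset": [0, 0, 0], "rotation": [0, 0, 0], "fingers": 85}

```text
time: 8.85
tool_pos: [0.5274, 0.438, 0.1577]
ee_rot: [0.534, 0.467, -0.526, 0.469]
wrist_force: [0.0, 0.5, 1.3]
opening: 0.0763
```

```bash
python3 - <<'E'
from h import *
st();go(.652,-.190,.15,-7);p=camera_params("wrist")
im,d=snapshot("wrist");cv2.imwrite("pics/w3.png",im[:,:,::-1])
E
```

```text
t 8.85 pos [0.5274 0.438  0.1577] jawyaw -7.11 down [ 0.01   0.006 -1.   ] F [0.  0.5 1.3] open 76.3 q [0.59 0.4  1.53 0.   1.21 0.71]
turn/5deg [-0.02 -0.09 -0.1 ] shift/40mm after turn [ 0.192  5.005 15.204]
```

View pics/w3.png

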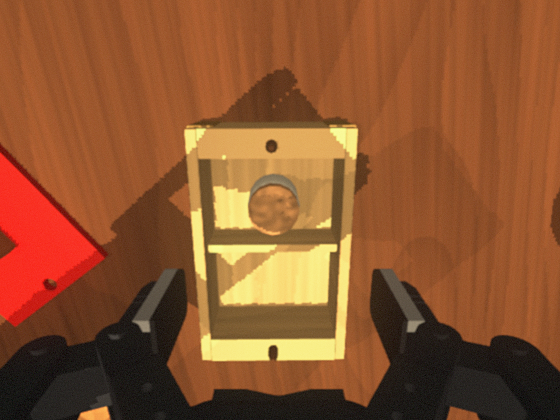

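The jar stands upright in the +y compartment, with its cork at (274,207). Next is the small tin.

>>> apply_moves:
  steps:
    - {"offset": [0, 0.2, 0.6], "rotation": [0, 0, 0], "fingers": 85}
    - {"offset": [0, 0.31, 0.94], "rotation": [0, 0, 0], "fingers": 85}
    - {"offset": [0, 0.31, 0.94], "rotation": [0, 0, 0], "fingers": 85}
    - {"offset": [0, 0.31, 0.94], "rotation": [0, 0, 0], "fingers": 85}
    - {"offset": [0, 0.31, 0.94], "rotation": [0, 0, 0], "fingers": 85}
    - {"offset": [0, 0.31, 0.94], "rotation": [0, 0, 0], "fingers": 85}
    - {"offset": [0, 0.31, 0.94], "rotation": [0, 0, 0], "fingers": 85}
    - {"offset": [0, 0.31, 0.94], "rotation": [0, 0, 0], "fingers": 85}
    - {"offset": [0, 0.31, 0.94], "rotation": [0, 0, 0], "fingers": 85}
    - {"offset": [0, 0.31, 0.94], "rotation": [0, 0, 0], "fingers": 85}
    - {"offset": [0, 0.31, 0.94], "rotation": [0, 0, 0], "fingers": 85}
    - {"offset": [0, 0.31, 0.94], "rotation": [0, 0, 0], "fingers": 85}

```text
time: 9.9
tool_pos: [0.6116, -0.0181, 0.1482]
ee_rot: [-0.529, -0.469, 0.531, -0.467]
wrist_force: [1.7, 0.4, -0.2]
opening: 0.0846
```

>>> apply_moves:
  steps:
    - {"offset": [0, 0.31, 0.94], "rotation": [0, 0, 0], "fingers": 85}
    - {"offset": [0, 0.31, 0.94], "rotation": [0, 0, 0], "fingers": 85}
    - {"offset": [0, 0.31, 0.94], "rotation": [0, 0, 0], "fingers": 85}
    - {"offset": [0, 0.31, 0.94], "rotation": [0, 0, 0], "fingers": 85}
    - {"offset": [0, 0.15, 0.5], "rotation": [0, 0, 0], "fingers": 85}
    - {"offset": [0, 0, 0], "rotation": [0, 0, 0], "fingers": 85}
    - {"offset": [0, 0, 0], "rotation": [0, 0, 0], "fingers": 85}

```text
time: 10.48
tool_pos: [0.6458, -0.1932, 0.148]
ee_rot: [-0.53, -0.469, 0.531, -0.466]
wrist_force: [-0.6, -0.1, -0.7]
opening: 0.0854
```

```bash
cat >>h.py <<'E'
def wristobj(xy,zlo,ztop,rad,name):
    s=st();p=camera_params("wrist");im,d=snapshot("wrist");cv2.imwrite(f"pics/{name}.png",im[:,:,::-1])
    C=cloud(p,d);Z=C[...,2]
    M=((Z>zlo)&(Z<ztop+.01)&(np.hypot(C[...,0]-xy[0],C[...,1]-xy[1])<rad)).astype(np.uint8)
    k,l,stt,ce=cv2.connectedComponentsWithStats(M);i=1+np.argmax(stt[1:,4]);ys,xs=np.where(l==i)
    P=plane(p,np.c_[xs,ys],ztop);(c,r)=cv2.minEnclosingCircle(np.c_[xs,ys].astype(np.float32))
    print("px",np.round(c,1),round(r,1),"circ",plane(p,[c],ztop)[0].round(4),"med",np.median(C[l==i],0).round(4));
    rc=cv2.minAreaRect((P[:,:2]*1000).astype(np.float32));print("rect",np.round(rc[0],1),np.round(rc[1],1),round(rc[2],1))
E
python3 - <<'E'
from h import *
wristobj((.651,-.1905),.018,.028,.045,"w4");go(.651,-.1905,.008,-7)
E
```

```text
t 10.48 pos [ 0.6458 -0.1932  0.148 ] jawyaw -7.27 down [-0.004  0.002 -1.   ] F [-0.6 -0.1 -0.7] open 85.4 q [-0.39  0.4   1.55  0.    1.2  -0.27]
px [286.2 193.6] 30.6 circ [ 0.6508 -0.191   0.028 ] med [ 0.6509 -0.1906  0.029 ]
rect [ 650.7 -191.2] [46.9 44.9] 84.6
turn/5deg [-0.03 -0.02  0.04] shift/40mm after turn [ 3.506  0.125 -0.047]
```

View pics/w4.png

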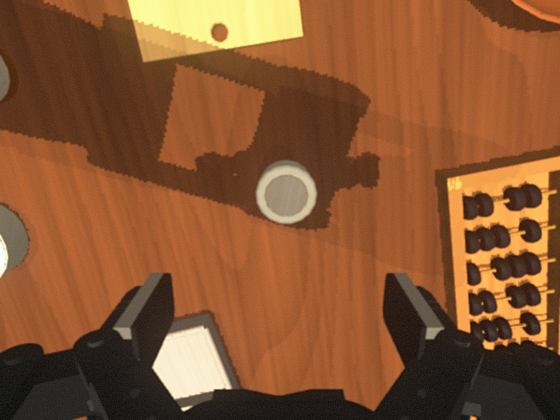

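The small tin is alone at (286,194) and measures 47 mm across, so it is the right one.

>>> apply_moves:
  steps:
    - {"offset": [0.5, 0.12, -0.05], "rotation": [0, 0, 0], "fingers": 85}
    - {"offset": [0.6, 0, 0], "rotation": [0, 0, 0], "fingers": 80}
    - {"offset": [0.6, 0, 0], "rotation": [0, 0, 0], "fingers": 75}
    - {"offset": [0.6, 0, 0], "rotation": [0, 0, 0], "fingers": 70}
    - {"offset": [0.6, 0, 0], "rotation": [0, 0, 0], "fingers": 65}
    - {"offset": [0.4, 0, 0], "rotation": [0, 0, 0], "fingers": 60}
    - {"offset": [0.2, 0, 0], "rotation": [0, 0, 0], "fingers": 56}
    - {"offset": [0, 0, 0], "rotation": [0, 0, 0], "fingers": 56}
    - {"offset": [0, 0, 0], "rotation": [0, 0, 0], "fingers": 56}
    - {"offset": [0, 0, 0], "rotation": [0, 0, 0], "fingers": 56}

```text
time: 11.37
tool_pos: [0.6537, -0.1912, 0.0124]
ee_rot: [0.53, 0.467, -0.529, 0.469]
wrist_force: [0.3, -0.4, 1.2]
opening: 0.056
```

```bash
python3 - <<'E'
from h import *
st();go(.651,-.191,.008,-7)
E
```

```text
t 11.37 pos [ 0.6537 -0.1912  0.0124] jawyaw -7.09 down [ 0.003 -0.001 -1.   ] F [ 0.3 -0.4  1.2] open 56.0 q [-0.39  0.57  1.59  0.    0.98 -0.26]
turn/5deg [-0.02  0.01 -0.03] shift/40mm after turn [ 0.109 -0.069  0.003]
```

>>> apply_moves:
  steps:
    - {"offset": [0.1, -0.06, 0], "rotation": [0, 0, 0], "fingers": 56}
    - {"offset": [0, 0, 0], "rotation": [0, 0, 0], "fingers": 52}
    - {"offset": [0, 0, 0], "rotation": [0, 0, 0], "fingers": 48}
    - {"offset": [0, 0, 0], "rotation": [0, 0, 0], "fingers": 40}
    - {"offset": [0, 0, 0], "rotation": [0, 0, 0], "fingers": 36}
    - {"offset": [0, 0, 0], "rotation": [0, 0, 0], "fingers": 36}
    - {"offset": [0, 0, 0], "rotation": [0, 0, 0], "fingers": 36}
  squeeze: 40

```text
time: 11.95
tool_pos: [0.6506, -0.1911, 0.0076]
ee_rot: [0.53, 0.467, -0.53, 0.469]
wrist_force: [-1.1, -0.7, 5.6]
opening: 0.0441
```

```bash
python3 - <<'E'
from h import *
st()
E
```

```text
t 11.95 pos [ 0.6506 -0.1911  0.0076] jawyaw -7.12 down [ 0.001 -0.001 -1.   ] F [-1.1 -0.7  5.6] open 44.1 q [-0.39  0.57  1.59 -0.    0.97 -0.26]
```

>>> apply_moves:
  steps:
    - {"offset": [-0.3, 0, 0], "rotation": [0, 0, 0], "fingers": 36}
    - {"offset": [-0.5, 0, 0], "rotation": [0, 0, 0], "fingers": 36}
    - {"offset": [-0.6, 0, 0], "rotation": [0, 0, 0], "fingers": 36}
    - {"offset": [-0.6, 0, 0], "rotation": [0, 0, 0], "fingers": 36}
    - {"offset": [-0.6, 0, 0], "rotation": [0, 0, 0], "fingers": 36}
    - {"offset": [-0.5, 0, 0], "rotation": [0, 0, 0], "fingers": 36}
    - {"offset": [-0.4, 0, 0], "rotation": [0, 0, 0], "fingers": 36}
    - {"offset": [0, 0, 0], "rotation": [0, 0, 0], "fingers": 36}
    - {"offset": [0, 0, 0], "rotation": [0, 0, 0], "fingers": 36}

```text
time: 12.7
tool_pos: [0.6503, -0.1909, 0.1476]
ee_rot: [0.53, 0.467, -0.53, 0.469]
wrist_force: [-0.9, -0.1, -1.2]
opening: 0.044
```

```bash
python3 - <<'E'
from h import *
st();go(.514,.360,.14,-6.9)
E
```

```text
t 12.7 pos [ 0.6503 -0.1909  0.1476] jawyaw -7.11 down [ 0.002 -0.001 -1.   ] F [-0.9 -0.1 -1.2] open 44.0 q [-0.39  0.4   1.55  0.    1.19 -0.26]
turn/5deg [-0.04  0.01 -0.02] shift/40mm after turn [  0.189  -5.038 -13.262]
```

>>> apply_moves:
  steps:
    - {"offset": [0, -0.15, -0.4], "rotation": [0, 0, 0], "fingers": 36}
    - {"offset": [0, -0.32, -0.85], "rotation": [0, 0, 0], "fingers": 36}
    - {"offset": [0, -0.32, -0.85], "rotation": [0, 0, 0], "fingers": 36}
    - {"offset": [0, -0.32, -0.85], "rotation": [0, 0, 0], "fingers": 36}
    - {"offset": [0, -0.32, -0.85], "rotation": [0, 0, 0], "fingers": 36}
    - {"offset": [0, -0.32, -0.85], "rotation": [0, 0, 0], "fingers": 36}
    - {"offset": [0, -0.32, -0.85], "rotation": [0, 0, 0], "fingers": 36}
    - {"offset": [0, -0.32, -0.85], "rotation": [0, 0, 0], "fingers": 36}
    - {"offset": [0, -0.32, -0.85], "rotation": [0, 0, 0], "fingers": 36}
    - {"offset": [0, -0.32, -0.85], "rotation": [0, 0, 0], "fingers": 36}
    - {"offset": [0, -0.32, -0.85], "rotation": [0, 0, 0], "fingers": 36}
    - {"offset": [0, -0.32, -0.85], "rotation": [0, 0, 0], "fingers": 36}

```text
time: 13.7
tool_pos: [0.5493, 0.2162, 0.1439]
ee_rot: [-0.529, -0.469, 0.531, -0.467]
wrist_force: [0.4, -0.3, -1.3]
opening: 0.0442
```

>>> apply_moves:
  steps:
    - {"offset": [0, -0.32, -0.85], "rotation": [0, 0, 0], "fingers": 36}
    - {"offset": [0, -0.32, -0.85], "rotation": [0, 0, 0], "fingers": 36}
    - {"offset": [0, -0.32, -0.85], "rotation": [0, 0, 0], "fingers": 36}
    - {"offset": [0, -0.25, -0.6], "rotation": [0, 0, 0], "fingers": 36}
    - {"offset": [0, -0.16, -0.36], "rotation": [0, 0, 0], "fingers": 36}
    - {"offset": [0, 0, 0], "rotation": [0, 0, 0], "fingers": 36}
    - {"offset": [0, 0, 0], "rotation": [0, 0, 0], "fingers": 36}
    - {"offset": [0, 0, 0], "rotation": [0, 0, 0], "fingers": 36}

```text
time: 14.37
tool_pos: [0.515, 0.3593, 0.1453]
ee_rot: [-0.529, -0.468, 0.531, -0.468]
wrist_force: [-0.2, 0.3, -1.3]
opening: 0.0437
```

```bash
python3 - <<'E'
from h import *
st();go(.514,.360,.014,-6.9)
im,d=snapshot("wrist");cv2.imwrite("pics/w5.png",im[:,:,::-1])
E
```

```text
t 14.37 pos [0.515  0.3593 0.1453] jawyaw -7.13 down [-0.002 -0.002 -1.   ] F [-0.2  0.3 -1.3] open 43.7 q [ 0.5   0.31  1.67 -0.    1.16  0.62]
turn/5deg [-0.05  0.02  0.02] shift/40mm after turn [ 3.282 -0.026 -0.013]
```

View pics/w5.png

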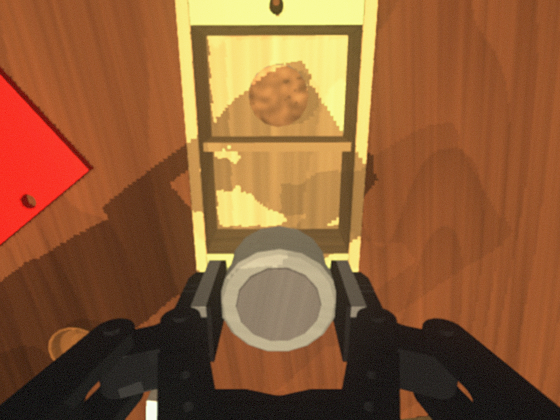

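The tin is held level, with its top at (279,300). The jar is in the upper compartment and the lower one is free below the tin.

>>> apply_moves:
  steps:
    - {"offset": [0.4, -0.02, 0], "rotation": [0, 0, 0], "fingers": 36}
    - {"offset": [0.6, 0, 0], "rotation": [0, 0, 0], "fingers": 36}
    - {"offset": [0.6, 0, 0], "rotation": [0, 0, 0], "fingers": 36}
    - {"offset": [0.6, 0, 0], "rotation": [0, 0, 0], "fingers": 36}
    - {"offset": [0.5, 0, 0], "rotation": [0, 0, 0], "fingers": 36}
    - {"offset": [0.3, 0, 0], "rotation": [0, 0, 0], "fingers": 36}
    - {"offset": [0.1, 0, 0], "rotation": [0, 0, 0], "fingers": 36}
    - {"offset": [0.05, 0, 0], "rotation": [0, 0, 0], "fingers": 36}
    - {"offset": [0.03, 0, 0], "rotation": [0, 0, 0], "fingers": 36}
    - {"offset": [0, 0, 0], "rotation": [0, 0, 0], "fingers": 36}
    - {"offset": [0, 0, 0], "rotation": [0, 0, 0], "fingers": 36}

```text
time: 15.33
tool_pos: [0.516, 0.3613, 0.0209]
ee_rot: [0.531, 0.468, -0.529, 0.468]
wrist_force: [0.5, 1.3, -1.2]
opening: 0.0438
```

```bash
python3 - <<'E'
from h import *
st();go(.514,.360,.014,-6.9)
E
```

```text
t 15.33 pos [0.516  0.3613 0.0209] jawyaw -7.12 down [ 0.003  0.001 -1.   ] F [ 0.5  1.3 -1.2] open 43.8 q [ 0.5   0.47  1.72 -0.    0.95  0.62]
turn/5deg [-0.04 -0.02 -0.03] shift/40mm after turn [ 0.174 -0.045  0.038]
```

>>> apply_moves:
  steps:
    - {"offset": [0.05, 0, 0], "rotation": [0, 0, 0], "fingers": 36}
    - {"offset": [0.05, 0, 0], "rotation": [0, 0, 0], "fingers": 36}
    - {"offset": [0.03, 0, 0], "rotation": [0, 0, 0], "fingers": 36}
    - {"offset": [0, 0, 0], "rotation": [0, 0, 0], "fingers": 36}
    - {"offset": [0, 0, 0], "rotation": [0, 0, 0], "fingers": 36}

```text
time: 15.75
tool_pos: [0.5145, 0.3607, 0.0139]
ee_rot: [-0.53, -0.468, 0.53, -0.468]
wrist_force: [-0.1, -0.9, -0.6]
opening: 0.0438
```

```bash
python3 - <<'E'
from h import *
st();go(.514,.360,.014,-6.9)
E
```

```text
t 15.75 pos [0.5145 0.3607 0.0139] jawyaw -7.11 down [-0. -0. -1.] F [-0.1 -0.9 -0.6] open 43.8 q [ 0.5   0.48  1.72 -0.    0.94  0.62]
turn/5deg [-0.04  0.    0.  ] shift/40mm after turn [-0.002 -0.011  0.018]
```

>>> apply_moves:
  steps:
    - {"offset": [0.03, 0, 0], "rotation": [0, 0, 0], "fingers": 36}
    - {"offset": [0.02, 0, 0], "rotation": [0, 0, 0], "fingers": 36}
    - {"offset": [0, 0, 0], "rotation": [0, 0, 0], "fingers": 36}
    - {"offset": [0, 0, 0], "rotation": [0, 0, 0], "fingers": 36}

```text
time: 16.08
tool_pos: [0.5148, 0.3608, 0.0136]
ee_rot: [-0.53, -0.468, 0.53, -0.468]
wrist_force: [-2.4, -2.5, 7.3]
opening: 0.0442
```

```bash
python3 - <<'E'
from h import *
st()
E
```

```text
t 16.08 pos [0.5148 0.3608 0.0136] jawyaw -7.11 down [-0. -0. -1.] F [-2.4 -2.5  7.3] open 44.2 q [ 0.5   0.48  1.72 -0.    0.94  0.62]
```

Contact confirmed. I'll release and lift.

>>> apply_moves:
  steps:
    - {"offset": [-0.03, 0, 0], "rotation": [0, 0, 0], "fingers": 46}
    - {"offset": [0, 0, 0], "rotation": [0, 0, 0], "fingers": 52}
    - {"offset": [0, 0, 0], "rotation": [0, 0, 0], "fingers": 57}
    - {"offset": [0, 0, 0], "rotation": [0, 0, 0], "fingers": 57}
    - {"offset": [-0.3, 0, 0], "rotation": [0, 0, 0], "fingers": 57}
    - {"offset": [-0.5, 0, 0], "rotation": [0, 0, 0], "fingers": 57}
    - {"offset": [-0.7, 0, 0], "rotation": [0, 0, 0], "fingers": 57}
    - {"offset": [-0.8, 0, 0], "rotation": [0, 0, 0], "fingers": 57}
    - {"offset": [-0.7, 0, 0], "rotation": [0, 0, 0], "fingers": 57}
    - {"offset": [-0.5, 0, 0], "rotation": [0, 0, 0], "fingers": 57}
    - {"offset": [0, 0, 0], "rotation": [0, 0, 0], "fingers": 57}
    - {"offset": [0, 0, 0], "rotation": [0, 0, 0], "fingers": 57}

```text
time: 17.08
tool_pos: [0.516, 0.3614, 0.156]
ee_rot: [0.532, 0.468, -0.528, 0.468]
wrist_force: [-0.2, 0.1, -0.2]
opening: 0.057
```

```bash
python3 - <<'E'
from h import *
st();go(.615,.009,.15,1.2)
im,d=snapshot("wrist");cv2.imwrite("pics/w6.png",im[:,:,::-1])
E
```

```text
t 17.08 pos [0.516  0.3614 0.156 ] jawyaw -7.11 down [ 0.004  0.002 -1.   ] F [-0.2  0.1 -0.2] open 57.0 q [ 0.5   0.3   1.67 -0.    1.18  0.62]
turn/5deg [-1.66 -0.03 -0.05] shift/40mm after turn [0.15  2.289 8.86 ]
```

View pics/w6.png

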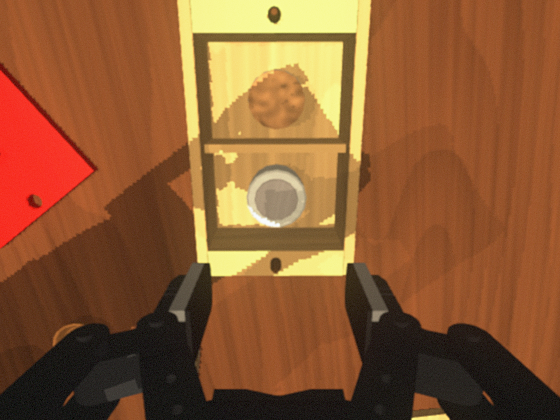

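The jar is at (276,98) and the tin at (276,196), both upright, one per compartment. The pins are at (274,14) and (276,265). Now the lid.

>>> apply_moves:
  steps:
    - {"offset": [0, 0, 0], "rotation": [-0.83, 0, 0], "fingers": 60}
    - {"offset": [0, 0, 0], "rotation": [-0.83, 0, 0], "fingers": 60}
    - {"offset": [0, 0.2, 0.76], "rotation": [0, 0, 0], "fingers": 60}
    - {"offset": [0, 0.23, 0.9], "rotation": [0, 0, 0], "fingers": 60}
    - {"offset": [0, 0.23, 0.9], "rotation": [0, 0, 0], "fingers": 60}
    - {"offset": [0, 0.23, 0.9], "rotation": [0, 0, 0], "fingers": 60}
    - {"offset": [0, 0.23, 0.9], "rotation": [0, 0, 0], "fingers": 60}
    - {"offset": [0, 0.23, 0.9], "rotation": [0, 0, 0], "fingers": 60}
    - {"offset": [0, 0.23, 0.9], "rotation": [0, 0, 0], "fingers": 60}
    - {"offset": [0, 0.23, 0.9], "rotation": [0, 0, 0], "fingers": 60}
    - {"offset": [0, 0.23, 0.9], "rotation": [0, 0, 0], "fingers": 60}
    - {"offset": [0, 0.23, 0.9], "rotation": [0, 0, 0], "fingers": 60}

```text
time: 18.13
tool_pos: [0.6112, 0.0066, 0.1506]
ee_rot: [0.494, 0.506, -0.496, 0.504]
wrist_force: [1.2, 0.7, -0.3]
opening: 0.0598
```

>>> apply_moves:
  steps:
    - {"offset": [0, 0, 0], "rotation": [0, 0, 0], "fingers": 60}
    - {"offset": [0, 0, 0], "rotation": [0, 0, 0], "fingers": 60}
    - {"offset": [0, 0, 0], "rotation": [0, 0, 0], "fingers": 60}
    - {"offset": [0, 0, 0], "rotation": [0, 0, 0], "fingers": 60}

```text
time: 18.47
tool_pos: [0.6115, 0.0095, 0.1518]
ee_rot: [0.494, 0.506, -0.495, 0.504]
wrist_force: [-0.0, -0.1, -0.1]
opening: 0.0599
```

```bash
python3 - <<'E'
from h import *
wristobj((.615,.009),.022,.036,.06,"w7");go(.6148,.009,.012,1.2)
E
```

```text
t 18.47 pos [0.6115 0.0095 0.1518] jawyaw 1.25 down [-0.003  0.001 -1.   ] F [-0.  -0.1 -0.1] open 59.9 q [-0.1   0.27  1.71  0.    1.17 -0.12]
px [286.  195.5] 52.8 circ [0.6161 0.0122 0.036 ] med [0.6161 0.0129 0.0364]
rect [616.4  10.3] [15.3 81. ] 1.2
turn/5deg [ 0.02 -0.01  0.03] shift/40mm after turn [3.505 0.075 0.02 ]
```

View pics/w7.png

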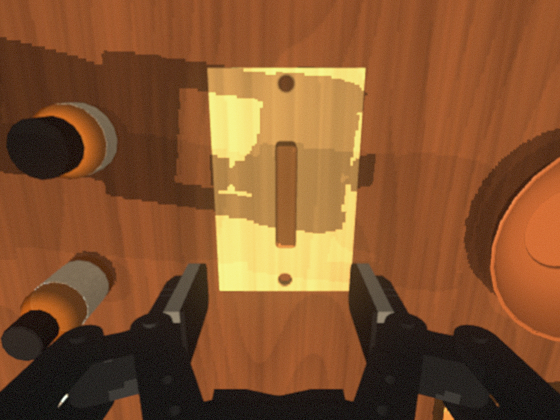

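The bare-wood lid fills the view, with the bar at (286,195) and the holes at (286,84) and (285,279). Both bottles are on the left, clear of the fingers.

>>> apply_moves:
  steps:
    - {"offset": [0.5, 0.1, 0], "rotation": [0, 0, 0], "fingers": 55}
    - {"offset": [0.6, 0, 0], "rotation": [0, 0, 0], "fingers": 50}
    - {"offset": [0.6, 0, 0], "rotation": [0, 0, 0], "fingers": 45}
    - {"offset": [0.6, 0, 0], "rotation": [0, 0, 0], "fingers": 40}
    - {"offset": [0.6, 0, 0], "rotation": [0, 0, 0], "fingers": 35}
    - {"offset": [0.3, 0, 0], "rotation": [0, 0, 0], "fingers": 30}
    - {"offset": [0.1, 0, 0], "rotation": [0, 0, 0], "fingers": 28}
    - {"offset": [0, 0, 0], "rotation": [0, 0, 0], "fingers": 28}
    - {"offset": [0, 0, 0], "rotation": [0, 0, 0], "fingers": 28}
    - {"offset": [0, 0, 0], "rotation": [0, 0, 0], "fingers": 28}

```text
time: 19.35
tool_pos: [0.6186, 0.0084, 0.0233]
ee_rot: [0.496, 0.504, -0.494, 0.506]
wrist_force: [-0.2, 0.2, 0.5]
opening: 0.0281
```

```bash
python3 - <<'E'
from h import *
st();go(.6158,.0098,.011,1.2)
E
```

```text
t 19.35 pos [0.6186 0.0084 0.0233] jawyaw 1.21 down [ 0.004 -0.    -1.   ] F [-0.2  0.2  0.5] open 28.1 q [-0.1   0.45  1.75  0.    0.94 -0.12]
turn/5deg [ 0.    0.   -0.04] shift/40mm after turn [ 0.307 -0.068 -0.036]
```

>>> apply_moves:
  steps:
    - {"offset": [0.15, -0.06, -0.04], "rotation": [0, 0, 0], "fingers": 28}
    - {"offset": [0.1, 0, 0], "rotation": [0, 0, 0], "fingers": 28}
    - {"offset": [0, 0, 0], "rotation": [0, 0, 0], "fingers": 28}
    - {"offset": [0, 0, 0], "rotation": [0, 0, 0], "fingers": 26}
    - {"offset": [0, 0, 0], "rotation": [0, 0, 0], "fingers": 26}

```text
time: 19.77
tool_pos: [0.6144, 0.0098, 0.0113]
ee_rot: [0.495, 0.505, -0.495, 0.505]
wrist_force: [-0.1, -0.9, -0.5]
opening: 0.026
```

```bash
python3 - <<'E'
from h import *
st();go(.6158,.0098,.011,1.2)
E
```

```text
t 19.77 pos [0.6144 0.0098 0.0113] jawyaw 1.18 down [ 0. -0. -1.] F [-0.1 -0.9 -0.5] open 26.0 q [-0.1   0.46  1.76 -0.    0.92 -0.12]
turn/5deg [-0.  0. -0.] shift/40mm after turn [0.009 0.035 0.001]
```

>>> apply_moves:
  steps:
    - {"offset": [0, 0.03, 0], "rotation": [0, 0, 0], "fingers": 20}
    - {"offset": [0, 0, 0], "rotation": [0, 0, 0], "fingers": 16}
    - {"offset": [0, 0, 0], "rotation": [0, 0, 0], "fingers": 8}
    - {"offset": [0, 0, 0], "rotation": [0, 0, 0], "fingers": 8}
    - {"offset": [0, 0, 0], "rotation": [0, 0, 0], "fingers": 8}
    - {"offset": [0, 0, 0], "rotation": [0, 0, 0], "fingers": 8}
  squeeze: 60

```text
time: 20.27
tool_pos: [0.6162, 0.0098, 0.0118]
ee_rot: [0.495, 0.505, -0.495, 0.506]
wrist_force: [0.9, 0.4, 1.5]
opening: 0.0148
```

```bash
python3 - <<'E'
from h import *
st()
E
```

```text
t 20.27 pos [0.6162 0.0098 0.0118] jawyaw 1.18 down [ 0.001 -0.    -1.   ] F [0.9 0.4 1.5] open 14.8 q [-0.1   0.46  1.75 -0.    0.92 -0.12]
```

>>> apply_moves:
  steps:
    - {"offset": [-0.2, 0, 0], "rotation": [0, 0, 0], "fingers": 8}
    - {"offset": [-0.4, 0, 0], "rotation": [0, 0, 0], "fingers": 8}
    - {"offset": [-0.6, 0, 0], "rotation": [0, 0, 0], "fingers": 8}
    - {"offset": [-0.6, 0, 0], "rotation": [0.4, 0, 0], "fingers": 8}
    - {"offset": [-0.6, 0, 0], "rotation": [0.5, 0, 0], "fingers": 8}
    - {"offset": [-0.5, 0, 0], "rotation": [0.5, 0, 0], "fingers": 8}
    - {"offset": [-0.3, 0, 0], "rotation": [0.24, 0, 0], "fingers": 8}
    - {"offset": [-0.2, 0, 0], "rotation": [0, 0, 0], "fingers": 8}
    - {"offset": [0, 0, 0], "rotation": [0, 0, 0], "fingers": 8}
    - {"offset": [0, 0, 0], "rotation": [0, 0, 0], "fingers": 8}

```text
time: 21.1
tool_pos: [0.6149, 0.01, 0.1465]
ee_rot: [-0.529, -0.469, 0.53, -0.468]
wrist_force: [-0.2, 0.3, -2.0]
opening: 0.0147
```

```bash
python3 - <<'E'
from h import *
st();go(.5186,.3976,.14,-7.0)
im,d=snapshot("top");p=camera_params("top")
cv2.imwrite("pics/t2.png",im[:,:,::-1])
hsv=cv2.cvtColor(im,cv2.COLOR_RGB2HSV)
m=cv2.inRange(hsv,(20,60,120),(35,255,255));m[:,:200]=0;m[:,360:]=0
c=max(cv2.findContours(m,0,cv2.CHAIN_APPROX_NONE)[0],key=cv2.contourArea)
print(cv2.minAreaRect(c), cv2.minAreaRect((plane(p,c.reshape(-1,2),.145)[:,:2]*1000).astype(np.float32)))
cv2.imwrite("pics/t2c.png",cv2.resize(im[60:220,180:370,::-1],None,fx=4,fy=3.7))
E
```

```text
t 21.1 pos [0.6149 0.01   0.1465] jawyaw -6.98 down [-0.001  0.    -1.   ] F [-0.2  0.3 -2. ] open 14.7 q [-0.1   0.28  1.7  -0.    1.16  0.02]
turn/5deg [0.   0.   0.01] shift/40mm after turn [ 0.164 -3.572 -9.325]
((306.5262451171875, 146.92210388183594), (11.961784362792969, 48.564849853515625), 4.5739216804504395) ((603.8238525390625, -69.42926025390625), (27.865636825561523, 116.45597839355469), 83.65884399414062)
```

View pics/t2c.png

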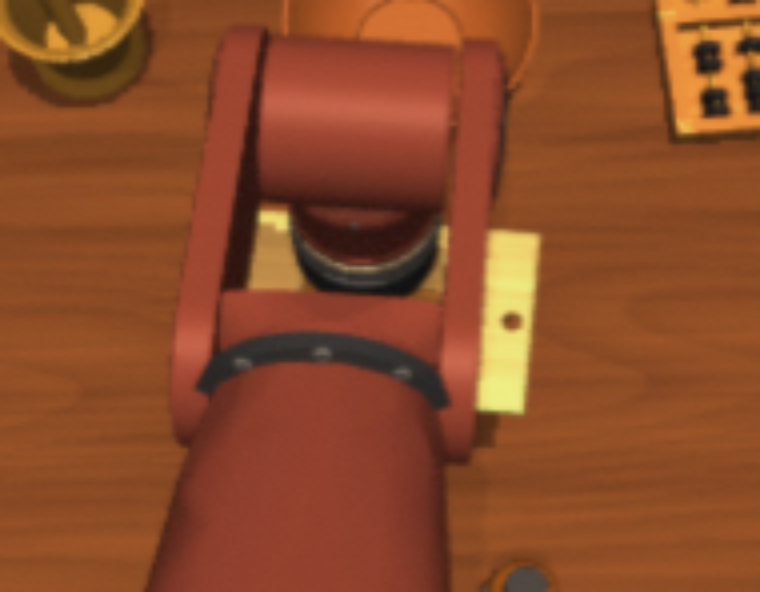

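The lid is held level; its end and hole are visible at crop (512,320). I'll carry it over the case.

>>> apply_moves:
  steps:
    - {"offset": [0, -0.2, -0.5], "rotation": [0, 0, 0], "fingers": 8}
    - {"offset": [0, -0.3, -0.8], "rotation": [0, 0, 0], "fingers": 8}
    - {"offset": [0, -0.33, -0.85], "rotation": [0, 0, 0], "fingers": 8}
    - {"offset": [0, -0.33, -0.85], "rotation": [0, 0, 0], "fingers": 8}
    - {"offset": [0, -0.33, -0.85], "rotation": [0, 0, 0], "fingers": 8}
    - {"offset": [0, -0.33, -0.85], "rotation": [0, 0, 0], "fingers": 8}
    - {"offset": [0, -0.33, -0.85], "rotation": [0, 0, 0], "fingers": 8}
    - {"offset": [0, -0.33, -0.85], "rotation": [0, 0, 0], "fingers": 8}
    - {"offset": [0, -0.33, -0.85], "rotation": [0, 0, 0], "fingers": 8}
    - {"offset": [0, -0.33, -0.85], "rotation": [0, 0, 0], "fingers": 8}
    - {"offset": [0, -0.25, -0.7], "rotation": [0, 0, 0], "fingers": 8}
    - {"offset": [0, -0.18, -0.53], "rotation": [0, 0, 0], "fingers": 8}

```text
time: 22.15
tool_pos: [0.5169, 0.3997, 0.1447]
ee_rot: [-0.528, -0.47, 0.53, -0.469]
wrist_force: [1.1, 0.2, -1.0]
opening: 0.0146
```

>>> apply_moves:
  steps:
    - {"offset": [0, 0, 0], "rotation": [0, 0, 0], "fingers": 8}
    - {"offset": [0, 0, 0], "rotation": [0, 0, 0], "fingers": 8}
    - {"offset": [0, 0, 0], "rotation": [0, 0, 0], "fingers": 8}
    - {"offset": [0, 0, 0], "rotation": [0, 0, 0], "fingers": 8}

```text
time: 22.48
tool_pos: [0.5192, 0.3962, 0.146]
ee_rot: [-0.529, -0.468, 0.531, -0.468]
wrist_force: [0.5, -0.1, -1.6]
opening: 0.015
```

```bash
python3 - <<'E'
from h import *
st();go(.5186,.3976,.14,-7.0)
p=camera_params("wrist");np.save("pics/w8p.npy",p,allow_pickle=True)
im,d=snapshot("wrist");np.save("pics/w8d.npy",d);cv2.imwrite("pics/w8.png",im[:,:,::-1])
im,d=snapshot("top");cv2.imwrite("pics/t3.png",im[:,:,::-1]);cv2.imwrite("pics/t3c.png",cv2.resize(im[120:260,40:220,::-1],None,fx=4,fy=4,interpolation=cv2.INTER_CUBIC))
E
```

```text
t 22.48 pos [0.5192 0.3962 0.146 ] jawyaw -7.07 down [-0.002 -0.002 -1.   ] F [ 0.5 -0.1 -1.6] open 15.0 q [ 0.54  0.36  1.61 -0.    1.18  0.67]
turn/5deg [-0.01  0.02  0.02] shift/40mm after turn [ 0.151 -0.019 -0.032]
```

View pics/w8.png

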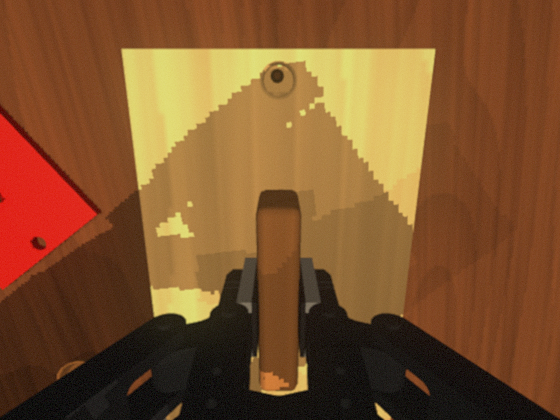

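View pics/t3c.png

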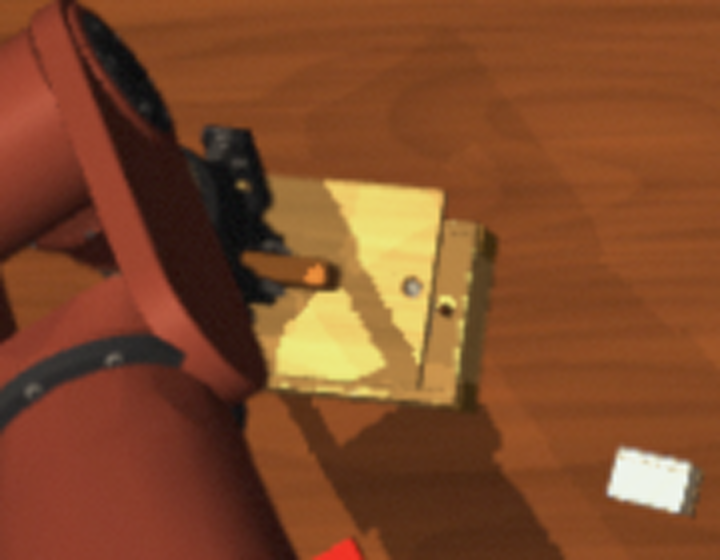

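The wrist picture shows the pin at (277,76) inside the lid's +y hole at (279,80). The top crop shows the -y hole at (412,287) and its pin at (447,307). I'll compute the offsets.

```bash
python3 - <<'E'
from h import *
p=np.load("pics/w8p.npy",allow_pickle=True).item();s=st()
im=cv2.imread("pics/w8.png");cv2.imwrite("pics/w8c.png",cv2.resize(im[55:105,250:310],None,fx=10,fy=10,interpolation=cv2.INTER_CUBIC))
h1=plane(p,[[279,80]],.142)[0];p1=plane(p,[[277,76]],.068)[0]
t=camera_params("top")
h2=plane(t,[[40+412/4,120+287/4]],.142)[0];p2=plane(t,[[40+447/4,120+307/4]],.068)[0]
print("hole+",h1.round(4),"pin+",p1.round(4),"hole-",h2.round(4),"pin-",p2.round(4))
print("hole mid",(h1+h2)/2,"pins mid",(p1+p2)/2)
for a,b in((h1,h2),(p1,p2)): v=a-b;print(np.hypot(*v[:2]),np.degrees(np.arctan2(-v[0],v[1])))
E
```

```text
t 22.58 pos [0.5197 0.3963 0.1468] jawyaw -7.11 down [-0.001 -0.001 -1.   ] F [-0.8 -0.3 -1. ] open 14.8 q [ 0.54  0.35  1.61 -0.    1.18  0.67]
hole+ [0.5287 0.4767 0.142 ] pin+ [0.528  0.4802 0.068 ] hole- [0.5086 0.3133 0.142 ] pin- [0.5084 0.3132 0.068 ]
hole mid [0.51867947 0.39501624 0.142     ] pins mid [0.51820471 0.39669491 0.068     ]
0.16460172266826306 -7.004352273875952
0.168088002188612 -6.6707104263849235
```

View pics/w8c.png

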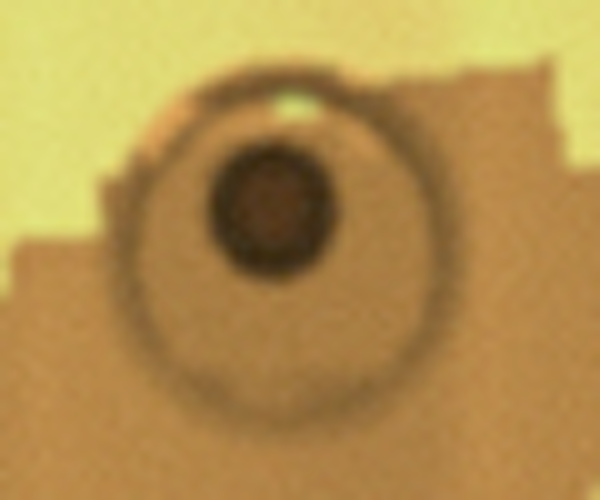

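>>> apply_moves:
  steps:
    - {"offset": [0.3, -0.02, -0.04], "rotation": [0, 0, 0], "fingers": 8}
    - {"offset": [0.4, 0, 0], "rotation": [0, 0, 0], "fingers": 8}
    - {"offset": [0.4, 0, 0], "rotation": [0, 0, 0], "fingers": 8}
    - {"offset": [0.2, 0, 0], "rotation": [0, 0, 0], "fingers": 8}
    - {"offset": [0.1, 0, 0], "rotation": [0, 0, 0], "fingers": 8}
    - {"offset": [0, 0, 0], "rotation": [0, 0, 0], "fingers": 8}
    - {"offset": [0, 0, 0], "rotation": [0, 0, 0], "fingers": 8}
    - {"offset": [0, 0, 0], "rotation": [0, 0, 0], "fingers": 8}

```text
time: 23.25
tool_pos: [0.5197, 0.3999, 0.0925]
ee_rot: [0.53, 0.468, -0.529, 0.469]
wrist_force: [0.4, 0.0, -1.1]
opening: 0.0143
```

```bash
python3 - <<'E'
from h import *
s=st()
p=camera_params("wrist");np.save("pics/w9p.npy",p,allow_pickle=True)
im,d=snapshot("wrist");cv2.imwrite("pics/w9.png",im[:,:,::-1])
a=cv2.resize(im[30:100,240:320,::-1],None,fx=8,fy=8,interpolation=cv2.INTER_CUBIC)
im,d=snapshot("top");cv2.imwrite("pics/t4.png",im[:,:,::-1])
b=cv2.resize(im[165:215,130:170,::-1],None,fx=8,fy=8,interpolation=cv2.INTER_CUBIC)
cv2.imwrite("pics/w9c.png",a);cv2.imwrite("pics/t4c.png",b)
E
```

```text
t 23.25 pos [0.5197 0.3999 0.0925] jawyaw -7.02 down [ 0.002  0.001 -1.   ] F [ 0.4  0.  -1.1] open 14.3 q [0.55 0.42 1.63 0.   1.09 0.67]
```

View pics/w9c.png

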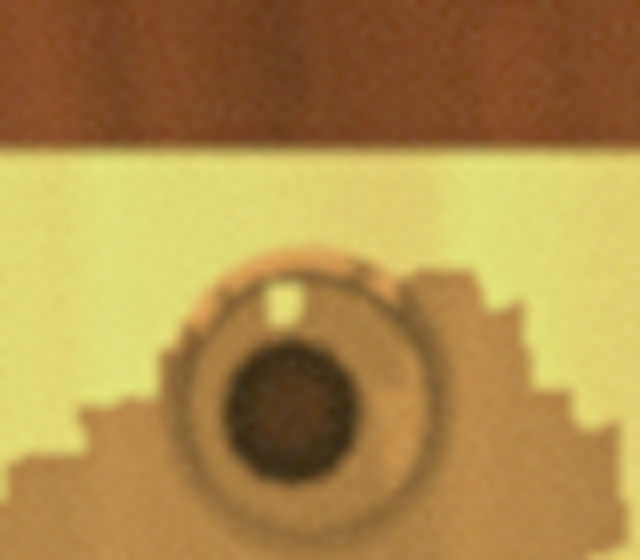

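View pics/t4c.png

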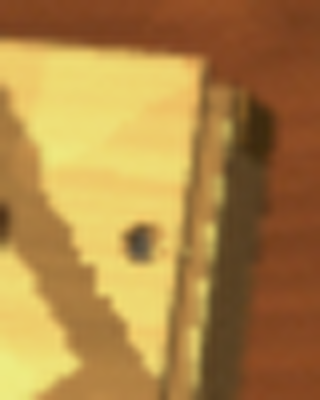

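```bash
python3 - <<'E'
from h import *
s=st()
p=np.load("pics/w9p.npy",allow_pickle=True).item();t=camera_params("top")
h1=plane(p,[[278.3,79.4]],.0887)[0];p1=plane(p,[[276.4,81.4]],.068)[0]
h2=plane(t,[[130+140/8,165+243/8]],.0887)[0];print(h1,p1,(p1-h1)*1000,h2)
E
```

```text
t 23.35 pos [0.5197 0.4    0.0927] jawyaw -7.01 down [ 0.002  0.001 -1.   ] F [-0.   0.2 -1.4] open 14.8 q [0.55 0.42 1.63 0.   1.09 0.67]
[0.52890786 0.48060252 0.0887    ] [0.52806312 0.48031103 0.068     ] [ -0.84474394  -0.29149882 -20.7       ] [0.508737   0.31801379 0.0887    ]
```

>>> apply_moves:
  steps:
    - {"offset": [0, -0.02, 0.015], "rotation": [0, 0, 0], "fingers": 8}
    - {"offset": [0.1, 0, 0], "rotation": [0, 0, 0], "fingers": 8}
    - {"offset": [0.1, 0, 0], "rotation": [0, 0, 0], "fingers": 8}
    - {"offset": [0.1, 0, 0], "rotation": [0, 0, 0], "fingers": 8}
    - {"offset": [0.1, 0, 0], "rotation": [0, 0, 0], "fingers": 8}
    - {"offset": [0, 0, 0], "rotation": [0, 0, 0], "fingers": 8}
    - {"offset": [0, 0, 0], "rotation": [0, 0, 0], "fingers": 8}

```text
time: 23.93
tool_pos: [0.5176, 0.3987, 0.0745]
ee_rot: [-0.529, -0.469, 0.53, -0.468]
wrist_force: [0.1, -0.7, -1.7]
opening: 0.0148
```

```bash
python3 - <<'E'
from h import *
s=st();print(s["wrist_torque"])
E
```

```text
t 23.93 pos [0.5176 0.3987 0.0745] jawyaw -7.01 down [-0.001 -0.001 -1.   ] F [ 0.1 -0.7 -1.7] open 14.8 q [0.55 0.44 1.64 0.   1.06 0.67]
[ 0.0501126  -0.04734028 -0.01787472]
```

>>> apply_moves:
  steps:
    - {"offset": [0.07, 0, 0], "rotation": [0, 0, 0], "fingers": 8}
    - {"offset": [0.07, 0, 0], "rotation": [0, 0, 0], "fingers": 8}
    - {"offset": [0.04, 0, 0], "rotation": [0, 0, 0], "fingers": 8}
    - {"offset": [0, 0, 0], "rotation": [0, 0, 0], "fingers": 8}
    - {"offset": [0, 0, 0], "rotation": [0, 0, 0], "fingers": 8}

```text
time: 24.35
tool_pos: [0.5178, 0.3988, 0.0678]
ee_rot: [-0.529, -0.469, 0.53, -0.468]
wrist_force: [0.4, 0.4, -1.0]
opening: 0.015
```

```bash
python3 - <<'E'
from h import *
s=st();print(s["wrist_torque"])
E
```

```text
t 24.35 pos [0.5178 0.3988 0.0678] jawyaw -7.01 down [-0. -0. -1.] F [ 0.4  0.4 -1. ] open 15.0 q [0.55 0.45 1.64 0.   1.05 0.67]
[ 0.01171215  0.00556396 -0.03502449]
```

>>> apply_moves:
  steps:
    - {"offset": [0.04, 0, 0], "rotation": [0, 0, 0], "fingers": 8}
    - {"offset": [0.03, 0, 0], "rotation": [0, 0, 0], "fingers": 8}
    - {"offset": [0, 0, 0], "rotation": [0, 0, 0], "fingers": 8}
    - {"offset": [0, 0, 0], "rotation": [0, 0, 0], "fingers": 8}

```text
time: 24.68
tool_pos: [0.5183, 0.3991, 0.0658]
ee_rot: [0.53, 0.468, -0.529, 0.469]
wrist_force: [0.1, 0.7, 0.5]
opening: 0.0147
```

```bash
python3 - <<'E'
from h import *
s=st();print(s["wrist_torque"])
E
```

```text
t 24.68 pos [0.5183 0.3991 0.0658] jawyaw -7.01 down [ 0.001  0.    -1.   ] F [0.1 0.7 0.5] open 14.7 q [0.55 0.45 1.64 0.   1.04 0.67]
[-0.02840037  0.09342667  0.0737606 ]
```

>>> apply_moves:
  steps:
    - {"offset": [0.03, 0, 0], "rotation": [0, 0, 0], "fingers": 8}
    - {"offset": [0.02, 0, 0], "rotation": [0, 0, 0], "fingers": 8}
    - {"offset": [0, 0, 0], "rotation": [0, 0, 0], "fingers": 8}
    - {"offset": [0, 0, 0], "rotation": [0, 0, 0], "fingers": 8}

```text
time: 25.02
tool_pos: [0.5183, 0.3991, 0.0658]
ee_rot: [0.53, 0.468, -0.53, 0.469]
wrist_force: [-3.9, -3.2, 10.0]
opening: 0.015
```

```bash
python3 - <<'E'
from h import *
s=st();print(s["wrist_torque"])
E
```

```text
t 25.02 pos [0.5183 0.3991 0.0658] jawyaw -7.01 down [ 0. -0. -1.] F [-3.9 -3.2 10. ] open 15.0 q [ 0.55  0.45  1.64 -0.    1.05  0.67]
[-0.42278945  0.6023291   0.04936461]
```

Seated at z 0.0658, as predicted, with 10 N. I'll release and lift.

>>> apply_moves:
  steps:
    - {"offset": [-0.03, 0, 0], "rotation": [0, 0, 0], "fingers": 15}
    - {"offset": [0, 0, 0], "rotation": [0, 0, 0], "fingers": 20}
    - {"offset": [0, 0, 0], "rotation": [0, 0, 0], "fingers": 30}
    - {"offset": [0, 0, 0], "rotation": [0, 0, 0], "fingers": 32}
    - {"offset": [-0.2, 0, 0], "rotation": [0, 0, 0], "fingers": 32}
    - {"offset": [-0.5, 0, 0], "rotation": [0, 0, 0], "fingers": 32}
    - {"offset": [-0.7, 0, 0], "rotation": [0, 0, 0], "fingers": 32}
    - {"offset": [-0.7, 0, 0], "rotation": [0, 0, 0], "fingers": 32}
    - {"offset": [-0.4, 0, 0], "rotation": [0, 0, 0], "fingers": 50}
    - {"offset": [0, 0, 0], "rotation": [0, 0, 0], "fingers": 85}
    - {"offset": [0, 0, 0], "rotation": [0, 0, 0], "fingers": 85}

```text
time: 25.93
tool_pos: [0.5189, 0.3995, 0.1663]
ee_rot: [0.531, 0.468, -0.528, 0.469]
wrist_force: [0.4, 0.4, -0.4]
opening: 0.0675
```

```bash
python3 - <<'E'
from h import *
st();go(.442,-.078,.16,8.75)
p=camera_params("wrist");im,d=snapshot("wrist");cv2.imwrite("pics/w10.png",im[:,:,::-1])
C=cloud(p,d);Z=C[...,2]
for nm,(x,y) in dict(plusend=(.5286+.03,.479-.004),plus2=(.5286-.03,.483),minus=(.508+.03,.316),minus2=(.508-.03,.319)).items():
    m=np.hypot(C[...,0]-x,C[...,1]-y)<.01;print(nm,m.sum(),np.median(Z[m]))
E
```

```text
t 25.93 pos [0.5189 0.3995 0.1663] jawyaw -7.01 down [ 0.003  0.002 -1.   ] F [ 0.4  0.4 -0.4] open 67.5 q [ 0.55  0.33  1.59 -0.    1.21  0.67]
turn/5deg [-3.15 -0.02 -0.03] shift/40mm after turn [ 0.157 -3.717 11.506]
plusend 798 0.06266321059611808
plus2 800 0.0627458304323052
minus 455 0.06255840705903004
minus2 442 0.06256615340127496
```

View pics/w10.png

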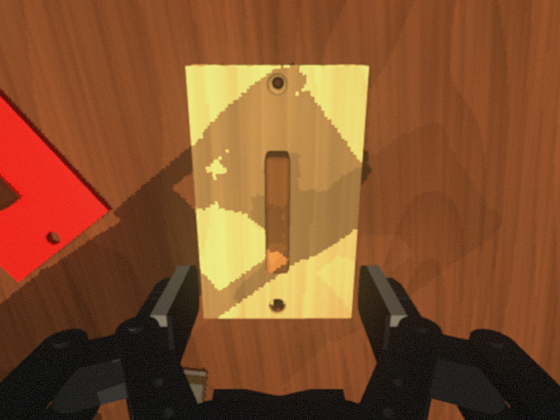

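The lid is seated flat. Its top is at 62.6 mm at all four spots (62 expected), and pins show in both holes at (278,83) and (277,305). Now the tall bottle.

>>> apply_moves:
  steps:
    - {"offset": [0, 0, 0], "rotation": [-0.8, 0, 0], "fingers": 85}
    - {"offset": [0, 0, 0], "rotation": [-0.8, 0, 0], "fingers": 85}
    - {"offset": [0, 0, 0], "rotation": [-0.8, 0, 0], "fingers": 85}
    - {"offset": [0, 0, 0], "rotation": [-0.75, 0, 0], "fingers": 85}
    - {"offset": [0, -0.17, 0.5], "rotation": [0, 0, 0], "fingers": 85}
    - {"offset": [0, -0.3, 0.9], "rotation": [0, 0, 0], "fingers": 85}
    - {"offset": [0, -0.3, 0.9], "rotation": [0, 0, 0], "fingers": 85}
    - {"offset": [0, -0.3, 0.9], "rotation": [0, 0, 0], "fingers": 85}
    - {"offset": [0, -0.3, 0.9], "rotation": [0, 0, 0], "fingers": 85}
    - {"offset": [0, -0.3, 0.9], "rotation": [0, 0, 0], "fingers": 85}
    - {"offset": [0, -0.3, 0.9], "rotation": [0, 0, 0], "fingers": 85}
    - {"offset": [0, -0.3, 0.9], "rotation": [0, 0, 0], "fingers": 85}

```text
time: 26.98
tool_pos: [0.4671, 0.1145, 0.162]
ee_rot: [0.459, 0.538, -0.462, 0.536]
wrist_force: [0.3, -0.2, 0.2]
opening: 0.0847
```

```bash
python3 - <<'E'
from h import *
st();go(.442,-.078,.16,8.75)
E
```

```text
t 26.98 pos [0.4671 0.1145 0.162 ] jawyaw 8.76 down [-0.004 -0.001 -1.   ] F [ 0.3 -0.2  0.2] open 84.7 q [ 0.09 -0.02  2.01 -0.    1.16 -0.06]
turn/5deg [ 0.   -0.    0.05] shift/40mm after turn [ 0.051 -1.352  4.662]
```

>>> apply_moves:
  steps:
    - {"offset": [0, -0.26, 0.9], "rotation": [0, 0, 0], "fingers": 85}
    - {"offset": [0, -0.26, 0.9], "rotation": [0, 0, 0], "fingers": 85}
    - {"offset": [0, -0.26, 0.9], "rotation": [0, 0, 0], "fingers": 85}
    - {"offset": [0, -0.26, 0.9], "rotation": [0, 0, 0], "fingers": 85}
    - {"offset": [0, -0.2, 0.7], "rotation": [0, 0, 0], "fingers": 85}
    - {"offset": [0, -0.11, 0.36], "rotation": [0, 0, 0], "fingers": 85}
    - {"offset": [0, 0, 0], "rotation": [0, 0, 0], "fingers": 85}
    - {"offset": [0, 0, 0], "rotation": [0, 0, 0], "fingers": 85}
    - {"offset": [0, 0, 0], "rotation": [0, 0, 0], "fingers": 85}

```text
time: 27.73
tool_pos: [0.4435, -0.0753, 0.1631]
ee_rot: [0.46, 0.538, -0.461, 0.536]
wrist_force: [-0.5, -0.7, -0.9]
opening: 0.0851
```

```bash
python3 - <<'E'
from h import *
wristobj((.442,-.0785),.08,.092,.03,"w11");go(.442,-.078,.026,8.75)
E
```

```text
t 27.73 pos [ 0.4435 -0.0753  0.1631] jawyaw 8.73 down [-0.003  0.001 -1.   ] F [-0.5 -0.7 -0.9] open 85.1 q [-0.32 -0.09  2.07  0.    1.16 -0.48]
px [276.4 220.8] 23.5 circ [ 0.4415 -0.0762  0.092 ] med [ 0.4414 -0.0763  0.0924]
rect [441.  -76.7] [27.  30.7] 9.7
turn/5deg [ 0.01 -0.02  0.02] shift/40mm after turn [ 3.435 -0.055  0.067]
```

View pics/w11.png

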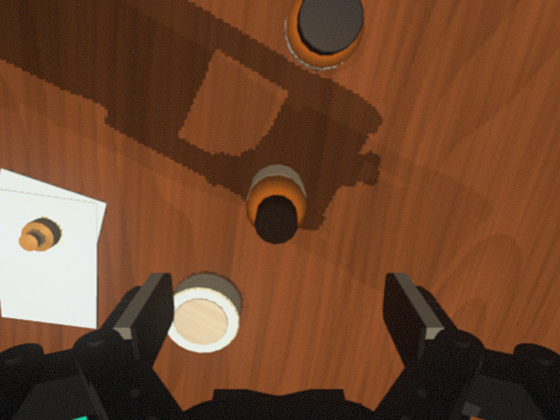

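The tall bottle's cap (28 mm across) is at (276,221). The short bottle is at (331,20) and the large tin at (202,321); both are clear of the fingers.

>>> apply_moves:
  steps:
    - {"offset": [0.4, -0.05, 0.04], "rotation": [0, 0, 0], "fingers": 85}
    - {"offset": [0.6, 0, 0], "rotation": [0, 0, 0], "fingers": 85}
    - {"offset": [0.6, 0, 0], "rotation": [0, 0, 0], "fingers": 82}
    - {"offset": [0.6, 0, 0], "rotation": [0, 0, 0], "fingers": 76}
    - {"offset": [0.6, 0, 0], "rotation": [0, 0, 0], "fingers": 70}
    - {"offset": [0.4, 0, 0], "rotation": [0, 0, 0], "fingers": 64}
    - {"offset": [0.2, 0, 0], "rotation": [0, 0, 0], "fingers": 58}
    - {"offset": [0, 0, 0], "rotation": [0, 0, 0], "fingers": 56}
    - {"offset": [0, 0, 0], "rotation": [0, 0, 0], "fingers": 56}
    - {"offset": [0, 0, 0], "rotation": [0, 0, 0], "fingers": 56}

```text
time: 28.62
tool_pos: [0.444, -0.078, 0.0296]
ee_rot: [0.461, 0.536, -0.46, 0.538]
wrist_force: [0.2, 0.1, -0.5]
opening: 0.0558
```

```bash
python3 - <<'E'
from h import *
st();go(.4415,-.077,.025,8.75)
E
```

```text
t 28.62 pos [ 0.444  -0.078   0.0296] jawyaw 8.79 down [ 0.002 -0.001 -1.   ] F [ 0.2  0.1 -0.5] open 55.8 q [-0.33  0.14  2.14  0.    0.86 -0.48]
turn/5deg [ 0.01  0.01 -0.02] shift/40mm after turn [ 0.115 -0.058 -0.034]
```

>>> apply_moves:
  steps:
    - {"offset": [0.08, -0.05, -0.03], "rotation": [0, 0, 0], "fingers": 52}
    - {"offset": [0, 0, 0], "rotation": [0, 0, 0], "fingers": 48}
    - {"offset": [0, 0, 0], "rotation": [0, 0, 0], "fingers": 44}
    - {"offset": [0, 0, 0], "rotation": [0, 0, 0], "fingers": 34}
    - {"offset": [0, 0, 0], "rotation": [0, 0, 0], "fingers": 34}
    - {"offset": [0, 0, 0], "rotation": [0, 0, 0], "fingers": 34}
    - {"offset": [0, 0, 0], "rotation": [0, 0, 0], "fingers": 34}
  squeeze: 50

```text
time: 29.2
tool_pos: [0.4415, -0.0773, 0.0263]
ee_rot: [0.461, 0.536, -0.46, 0.537]
wrist_force: [0.5, 1.3, 7.0]
opening: 0.0429
```

```bash
python3 - <<'E'
from h import *
st()
E
```

```text
t 29.2 pos [ 0.4415 -0.0773  0.0263] jawyaw 8.72 down [ 0.001 -0.    -1.   ] F [0.5 1.3 7. ] open 42.9 q [-0.33  0.14  2.15  0.    0.85 -0.48]
```

>>> apply_moves:
  steps:
    - {"offset": [-0.2, 0, 0], "rotation": [0, 0, 0], "fingers": 34}
    - {"offset": [-0.5, 0, 0], "rotation": [0, 0, 0], "fingers": 34}
    - {"offset": [-0.6, 0, 0], "rotation": [0, 0, 0], "fingers": 34}
    - {"offset": [-0.6, 0, 0], "rotation": [0, 0, 0], "fingers": 34}
    - {"offset": [-0.4, 0, 0], "rotation": [0, 0, 0], "fingers": 34}
    - {"offset": [-0.2, 0, 0], "rotation": [0, 0, 0], "fingers": 34}
    - {"offset": [0, 0, 0], "rotation": [0, 0, 0], "fingers": 34}
    - {"offset": [0, 0, 0], "rotation": [0, 0, 0], "fingers": 34}

```text
time: 29.87
tool_pos: [0.4401, -0.077, 0.1249]
ee_rot: [0.46, 0.537, -0.461, 0.536]
wrist_force: [-0.2, 0.2, -2.4]
opening: 0.0431
```

```bash
python3 - <<'E'
from h import *
st();go(.5266,-.4366,.13,8.75)
E
```

```text
t 29.87 pos [ 0.4401 -0.077   0.1249] jawyaw 8.73 down [-0.  0. -1.] F [-0.2  0.2 -2.4] open 43.1 q [-0.33 -0.04  2.11 -0.    1.08 -0.48]
turn/5deg [-0. -0.  0.] shift/40mm after turn [-0.127  0.77   9.213]
```

>>> apply_moves:
  steps:
    - {"offset": [-0.1, 0.04, 0.4], "rotation": [0, 0, 0], "fingers": 34}
    - {"offset": [0, 0.07, 0.8], "rotation": [0, 0, 0], "fingers": 34}
    - {"offset": [0, 0.08, 0.9], "rotation": [0, 0, 0], "fingers": 34}
    - {"offset": [0, 0.08, 0.9], "rotation": [0, 0, 0], "fingers": 34}
    - {"offset": [0, 0.08, 0.9], "rotation": [0, 0, 0], "fingers": 34}
    - {"offset": [0, 0.08, 0.9], "rotation": [0, 0, 0], "fingers": 34}
    - {"offset": [0, 0.08, 0.9], "rotation": [0, 0, 0], "fingers": 34}
    - {"offset": [0, 0.08, 0.9], "rotation": [0, 0, 0], "fingers": 34}
    - {"offset": [0, 0.07, 0.9], "rotation": [0, 0, 0], "fingers": 34}
    - {"offset": [0, 0.06, 0.7], "rotation": [0, 0, 0], "fingers": 34}
    - {"offset": [0, 0.05, 0.6], "rotation": [0, 0, 0], "fingers": 34}
    - {"offset": [0, 0.04, 0.41], "rotation": [0, 0, 0], "fingers": 34}

```text
time: 30.87
tool_pos: [0.5274, -0.438, 0.126]
ee_rot: [0.461, 0.538, -0.461, 0.535]
wrist_force: [-1.3, -0.6, -2.1]
opening: 0.043
```

>>> apply_moves:
  steps:
    - {"offset": [0, 0, 0], "rotation": [0, 0, 0], "fingers": 34}
    - {"offset": [0, 0, 0], "rotation": [0, 0, 0], "fingers": 34}
    - {"offset": [0, 0, 0], "rotation": [0, 0, 0], "fingers": 34}
    - {"offset": [0, 0, 0], "rotation": [0, 0, 0], "fingers": 34}

```text
time: 31.2
tool_pos: [0.5279, -0.4344, 0.1278]
ee_rot: [0.46, 0.538, -0.46, 0.536]
wrist_force: [0.5, 0.1, -1.9]
opening: 0.0428
```

```bash
python3 - <<'E'
from h import *
st();go(.5266,-.4366,.0295,8.75)
p=camera_params("wrist");im,d=snapshot("wrist");cv2.imwrite("pics/w12.png",im[:,:,::-1])
K,D=KD(p);Rc=R.from_quat(p["attitude"]).inv()
P=Rc.apply(np.array([[.5266,-.4366,.003],[.5142,-.3556,.003],[.5204,-.3961,.016]])-p["origin"]);print(cv2.projectPoints(P.reshape(-1,1,3),np.zeros(3),np.zeros(3),K,D)[0].reshape(-1,2).round(0))
E
```

```text
t 31.2 pos [ 0.5279 -0.4344  0.1278] jawyaw 8.78 down [-0.002  0.002 -1.   ] F [ 0.5  0.1 -1.9] open 42.8 q [-0.79  0.43  1.54  0.    1.17 -0.94]
turn/5deg [ 0.01 -0.03  0.02] shift/40mm after turn [ 2.459 -0.039  0.049]
[[278. 198.]
 [278.  86.]
 [278. 147.]]
```

View pics/w12.png

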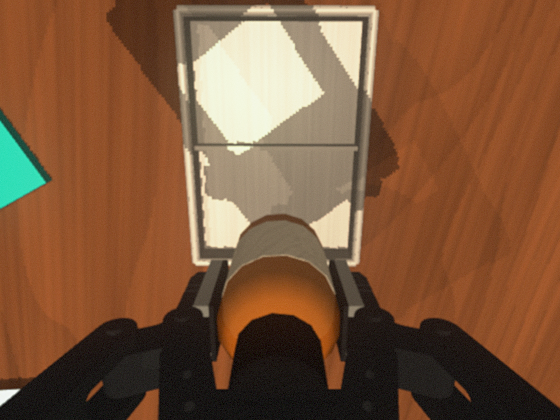

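The divider is at row 146 and the lower compartment projects to (278,198), as computed. I'll lower the bottle.

>>> apply_moves:
  steps:
    - {"offset": [0.3, -0.04, 0.05], "rotation": [0, 0, 0], "fingers": 34}
    - {"offset": [0.5, 0, 0], "rotation": [0, 0, 0], "fingers": 34}
    - {"offset": [0.6, 0, 0], "rotation": [0, 0, 0], "fingers": 34}
    - {"offset": [0.4, 0, 0], "rotation": [0, 0, 0], "fingers": 34}
    - {"offset": [0.3, 0, 0], "rotation": [0, 0, 0], "fingers": 34}
    - {"offset": [0.15, 0, 0], "rotation": [0, 0, 0], "fingers": 34}
    - {"offset": [0.05, 0, 0], "rotation": [0, 0, 0], "fingers": 34}
    - {"offset": [0, 0, 0], "rotation": [0, 0, 0], "fingers": 34}
    - {"offset": [0, 0, 0], "rotation": [0, 0, 0], "fingers": 34}
    - {"offset": [0, 0, 0], "rotation": [0, 0, 0], "fingers": 34}

```text
time: 32.08
tool_pos: [0.5283, -0.4396, 0.039]
ee_rot: [0.46, 0.536, -0.461, 0.538]
wrist_force: [-1.1, 0.6, -1.5]
opening: 0.0426
```

```bash
python3 - <<'E'
from h import *
st()
E
```

```text
t 32.08 pos [ 0.5283 -0.4396  0.039 ] jawyaw 8.74 down [ 0.002 -0.002 -1.   ] F [-1.1  0.6 -1.5] open 42.6 q [-0.8   0.55  1.56 -0.    1.03 -0.95]
```

>>> apply_moves:
  steps:
    - {"offset": [0.08, 0, -0.05], "rotation": [0, 0, 0], "fingers": 34}
    - {"offset": [0.06, 0, 0], "rotation": [0, 0, 0], "fingers": 34}
    - {"offset": [0, 0, 0], "rotation": [0, 0, 0], "fingers": 34}
    - {"offset": [0, 0, 0], "rotation": [0, 0, 0], "fingers": 34}
    - {"offset": [0, 0, 0], "rotation": [0, 0, 0], "fingers": 34}

```text
time: 32.5
tool_pos: [0.527, -0.4366, 0.0317]
ee_rot: [0.46, 0.537, -0.46, 0.537]
wrist_force: [-0.2, 0.6, -1.6]
opening: 0.0426
```

```bash
python3 - <<'E'
from h import *
st()
E
```

```text
t 32.5 pos [ 0.527  -0.4366  0.0317] jawyaw 8.74 down [-0. -0. -1.] F [-0.2  0.6 -1.6] open 42.6 q [-0.79  0.55  1.57 -0.    1.02 -0.95]
```

>>> apply_moves:
  steps:
    - {"offset": [0.04, 0, 0], "rotation": [0, 0, 0], "fingers": 34}
    - {"offset": [0.03, 0, 0], "rotation": [0, 0, 0], "fingers": 34}
    - {"offset": [0.02, 0, 0], "rotation": [0, 0, 0], "fingers": 34}
    - {"offset": [0, 0, 0], "rotation": [0, 0, 0], "fingers": 34}
    - {"offset": [0, 0, 0], "rotation": [0, 0, 0], "fingers": 34}

```text
time: 32.92
tool_pos: [0.5272, -0.4369, 0.0293]
ee_rot: [0.46, 0.537, -0.461, 0.537]
wrist_force: [-2.7, 1.2, 5.5]
opening: 0.0427
```

```bash
python3 - <<'E'
from h import *
st()
E
```

```text
t 32.92 pos [ 0.5272 -0.4369  0.0293] jawyaw 8.74 down [ 0. -0. -1.] F [-2.7  1.2  5.5] open 42.7 q [-0.79  0.56  1.57 -0.    1.01 -0.95]
```

The bottle touches the floor. I'll release and lift.

>>> apply_moves:
  steps:
    - {"offset": [-0.02, 0, 0], "rotation": [0, 0, 0], "fingers": 44}
    - {"offset": [0, 0, 0], "rotation": [0, 0, 0], "fingers": 50}
    - {"offset": [0, 0, 0], "rotation": [0, 0, 0], "fingers": 60}
    - {"offset": [0, 0, 0], "rotation": [0, 0, 0], "fingers": 60}
    - {"offset": [-0.3, 0, 0], "rotation": [0, 0, 0], "fingers": 60}
    - {"offset": [-0.5, 0, 0], "rotation": [0, 0, 0], "fingers": 60}
    - {"offset": [-0.7, 0, 0], "rotation": [0, 0, 0], "fingers": 60}
    - {"offset": [-0.8, 0, 0], "rotation": [0, 0, 0], "fingers": 60}
    - {"offset": [-0.7, 0, 0], "rotation": [0, 0, 0], "fingers": 60}
    - {"offset": [-0.5, 0, 0], "rotation": [0, 0, 0], "fingers": 60}
    - {"offset": [0, 0, 0], "rotation": [0, 0, 0], "fingers": 60}
    - {"offset": [0, 0, 0], "rotation": [0, 0, 0], "fingers": 60}

```text
time: 33.92
tool_pos: [0.5281, -0.4377, 0.172]
ee_rot: [0.46, 0.535, -0.461, 0.538]
wrist_force: [0.5, -0.2, -0.9]
opening: 0.0596
```

```bash
python3 - <<'E'
from h import *
st();go(.3995,.189,.16,-15.2)
im,d=snapshot("wrist");cv2.imwrite("pics/w13.png",im[:,:,::-1])
E
```

```text
t 33.92 pos [ 0.5281 -0.4377  0.172 ] jawyaw 8.74 down [ 0.004 -0.004 -1.   ] F [ 0.5 -0.2 -0.9] open 59.6 q [-0.79  0.39  1.51 -0.    1.24 -0.95]
turn/5deg [ 4.79  0.04 -0.04] shift/40mm after turn [  0.3    -7.21  -14.277]
```

View pics/w13.png

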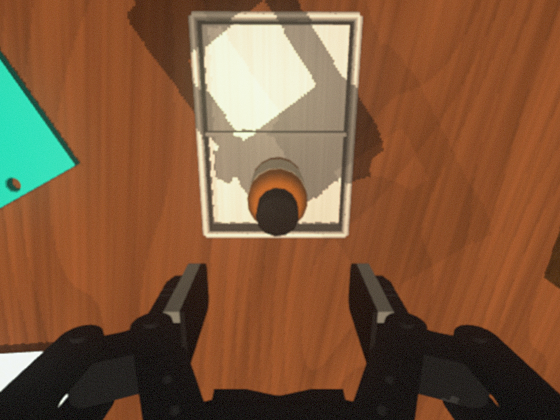

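The bottle stands upright in the -y compartment, with its cap at (277,212). Now the carton.

>>> apply_moves:
  steps:
    - {"offset": [0, 0, 0], "rotation": [0.96, 0, 0], "fingers": 75}
    - {"offset": [0, 0, 0], "rotation": [0.96, 0, 0], "fingers": 85}
    - {"offset": [0, 0, 0], "rotation": [0.96, 0, 0], "fingers": 85}
    - {"offset": [0, 0, 0], "rotation": [0.96, 0, 0], "fingers": 85}
    - {"offset": [0, 0, 0], "rotation": [0.96, 0, 0], "fingers": 85}
    - {"offset": [0, -0.25, -0.5], "rotation": [0, 0, 0], "fingers": 85}
    - {"offset": [0, -0.42, -0.83], "rotation": [0, 0, 0], "fingers": 85}
    - {"offset": [0, -0.42, -0.83], "rotation": [0, 0, 0], "fingers": 85}
    - {"offset": [0, -0.42, -0.83], "rotation": [0, 0, 0], "fingers": 85}
    - {"offset": [0, -0.42, -0.83], "rotation": [0, 0, 0], "fingers": 85}
    - {"offset": [0, -0.42, -0.83], "rotation": [0, 0, 0], "fingers": 85}
    - {"offset": [0, -0.42, -0.83], "rotation": [0, 0, 0], "fingers": 85}

```text
time: 34.97
tool_pos: [0.4755, -0.1934, 0.1663]
ee_rot: [-0.561, -0.431, 0.563, -0.427]
wrist_force: [0.1, -0.1, -0.0]
opening: 0.0846
```

>>> apply_moves:
  steps:
    - {"offset": [0, -0.42, -0.83], "rotation": [0, 0, 0], "fingers": 85}
    - {"offset": [0, -0.42, -0.83], "rotation": [0, 0, 0], "fingers": 85}
    - {"offset": [0, -0.42, -0.83], "rotation": [0, 0, 0], "fingers": 85}
    - {"offset": [0, -0.42, -0.83], "rotation": [0, 0, 0], "fingers": 85}
    - {"offset": [0, -0.42, -0.83], "rotation": [0, 0, 0], "fingers": 85}
    - {"offset": [0, -0.42, -0.83], "rotation": [0, 0, 0], "fingers": 85}
    - {"offset": [0, -0.42, -0.83], "rotation": [0, 0, 0], "fingers": 85}
    - {"offset": [0, -0.42, -0.83], "rotation": [0, 0, 0], "fingers": 85}
    - {"offset": [0, -0.42, -0.83], "rotation": [0, 0, 0], "fingers": 85}
    - {"offset": [0, -0.24, -0.5], "rotation": [0, 0, 0], "fingers": 85}
    - {"offset": [0, 0, 0], "rotation": [0, 0, 0], "fingers": 85}
    - {"offset": [0, 0, 0], "rotation": [0, 0, 0], "fingers": 85}

```text
time: 35.97
tool_pos: [0.4048, 0.1544, 0.167]
ee_rot: [-0.56, -0.431, 0.563, -0.43]
wrist_force: [-0.2, -0.2, 1.2]
opening: 0.0848
```

```bash
python3 - <<'E'
from h import *
st();go(.3995,.189,.018,-15.2)
E
```

```text
t 35.97 pos [0.4048 0.1544 0.167 ] jawyaw -15.08 down [-0.004 -0.001 -1.   ] F [-0.2 -0.2  1.2] open 84.8 q [ 0.2  -0.14  2.11 -0.    1.18  0.47]
turn/5deg [0.02 0.03 0.04] shift/40mm after turn [ 3.725 -0.354 -0.799]
```

>>> apply_moves:
  steps:
    - {"offset": [0, -0.2, -0.4], "rotation": [0, 0, 0], "fingers": 85}
    - {"offset": [0, -0.15, -0.4], "rotation": [0, 0, 0], "fingers": 85}
    - {"offset": [0, 0, 0], "rotation": [0, 0, 0], "fingers": 85}
    - {"offset": [0, 0, 0], "rotation": [0, 0, 0], "fingers": 85}
    - {"offset": [0, 0, 0], "rotation": [0, 0, 0], "fingers": 85}

```text
time: 36.38
tool_pos: [0.4014, 0.1871, 0.1682]
ee_rot: [-0.562, -0.429, 0.563, -0.429]
wrist_force: [-0.0, 0.7, -0.1]
opening: 0.0847
```

```bash
python3 - <<'E'
from h import *
wristobj((.3995,.189),.045,.06,.045,"w14");go(.3995,.189,.02,-15.2)
E
```

```text
t 36.38 pos [0.4014 0.1871 0.1682] jawyaw -15.32 down [-0.001 -0.001 -1.   ] F [-0.   0.7 -0.1] open 84.7 q [ 0.28 -0.12  2.08 -0.    1.17  0.55]
px [275.7 196.2] 37.7 circ [0.3998 0.1914 0.06  ] med [0.3997 0.1919 0.0606]
rect [399.4 190.7] [48.8 29.6] 75.6
turn/5deg [-0.03  0.01  0.01] shift/40mm after turn [ 3.709 -0.059 -0.031]
```

View pics/w14.png

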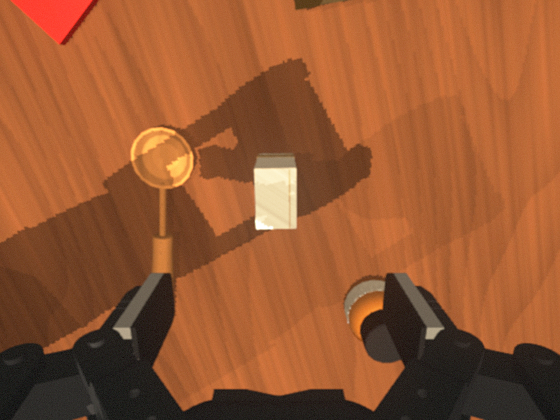

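The carton is at (276,196), square to the jaws. The ladle at (163,158) and the short bottle at (378,325) are clear if the jaws are at 50 mm.

>>> apply_moves:
  steps:
    - {"offset": [0.4, -0.05, -0.06], "rotation": [-0.08, 0, 0], "fingers": 75}
    - {"offset": [0.6, 0, 0], "rotation": [0, 0, 0], "fingers": 65}
    - {"offset": [0.6, 0, 0], "rotation": [0, 0, 0], "fingers": 55}
    - {"offset": [0.6, 0, 0], "rotation": [0, 0, 0], "fingers": 50}
    - {"offset": [0.6, 0, 0], "rotation": [0, 0, 0], "fingers": 50}
    - {"offset": [0.4, 0, 0], "rotation": [0, 0, 0], "fingers": 50}
    - {"offset": [0.2, 0, 0], "rotation": [0, 0, 0], "fingers": 50}
    - {"offset": [0.1, 0, 0], "rotation": [0, 0, 0], "fingers": 50}
    - {"offset": [0, 0, 0], "rotation": [0, 0, 0], "fingers": 50}
    - {"offset": [0, 0, 0], "rotation": [0, 0, 0], "fingers": 48}
    - {"offset": [0, 0, 0], "rotation": [0, 0, 0], "fingers": 46}

```text
time: 37.35
tool_pos: [0.4016, 0.1916, 0.0301]
ee_rot: [0.561, 0.431, -0.56, 0.431]
wrist_force: [-0.6, -1.1, -0.2]
opening: 0.0461
```

```bash
python3 - <<'E'
from h import *
st();go(.3995,.190,.02,-15)
E
```

```text
t 37.35 pos [0.4016 0.1916 0.0301] jawyaw -14.88 down [ 0.003  0.001 -1.   ] F [-0.6 -1.1 -0.2] open 46.1 q [ 0.29  0.12  2.16 -0.    0.86  0.55]
turn/5deg [ 0.02 -0.02 -0.03] shift/40mm after turn [ 0.254 -0.04   0.051]
```

>>> apply_moves:
  steps:
    - {"offset": [0.1, -0.02, 0], "rotation": [0, 0, 0], "fingers": 44}
    - {"offset": [0.06, 0, 0], "rotation": [0, 0, 0], "fingers": 40}
    - {"offset": [0, 0, 0], "rotation": [0, 0, 0], "fingers": 36}
    - {"offset": [0, 0, 0], "rotation": [0, 0, 0], "fingers": 32}
    - {"offset": [0, 0, 0], "rotation": [0, 0, 0], "fingers": 22}
    - {"offset": [0, 0, 0], "rotation": [0, 0, 0], "fingers": 22}
    - {"offset": [0, 0, 0], "rotation": [0, 0, 0], "fingers": 22}
    - {"offset": [0, 0, 0], "rotation": [0, 0, 0], "fingers": 22}
  squeeze: 30

```text
time: 38.02
tool_pos: [0.3995, 0.1916, 0.0226]
ee_rot: [0.561, 0.431, -0.56, 0.431]
wrist_force: [-0.5, 0.6, 0.8]
opening: 0.0294
```

```bash
python3 - <<'E'
from h import *
st()
E
```

```text
t 38.02 pos [0.3995 0.1916 0.0226] jawyaw -14.87 down [ 0.  0. -1.] F [-0.5  0.6  0.8] open 29.4 q [0.29 0.14 2.16 0.   0.84 0.55]
```

>>> apply_moves:
  steps:
    - {"offset": [-0.2, 0, 0], "rotation": [0, 0, 0], "fingers": 22}
    - {"offset": [-0.4, 0, 0], "rotation": [0, 0, 0], "fingers": 22}
    - {"offset": [-0.6, 0, 0], "rotation": [0, 0, 0], "fingers": 22}
    - {"offset": [-0.6, 0, 0], "rotation": [-0.5, 0, 0], "fingers": 22}
    - {"offset": [-0.6, 0, 0], "rotation": [-0.7, 0, 0], "fingers": 22}
    - {"offset": [-0.4, 0, 0], "rotation": [-0.7, 0, 0], "fingers": 22}
    - {"offset": [-0.3, 0, 0], "rotation": [-0.7, 0, 0], "fingers": 22}
    - {"offset": [-0.2, 0, 0], "rotation": [-0.7, 0, 0], "fingers": 22}
    - {"offset": [0, 0, 0], "rotation": [-0.7, 0, 0], "fingers": 22}
    - {"offset": [0, 0, 0], "rotation": [-0.72, 0, 0], "fingers": 22}
    - {"offset": [0, 0, 0], "rotation": [0, 0, 0], "fingers": 22}
    - {"offset": [0, 0, 0], "rotation": [0, 0, 0], "fingers": 22}

```text
time: 39.02
tool_pos: [0.3993, 0.1915, 0.1547]
ee_rot: [0.461, 0.536, -0.461, 0.536]
wrist_force: [0.3, 0.2, -0.1]
opening: 0.0298
```

```bash
python3 - <<'E'
from h import *
st();go(.5142,-.3556,.15,8.75)
E
```

```text
t 39.02 pos [0.3993 0.1915 0.1547] jawyaw 8.64 down [ 0.  0. -1.] F [ 0.3  0.2 -0.1] open 29.8 q [ 0.29 -0.1   2.1  -0.    1.14  0.14]
turn/5deg [-0.02 -0.   -0.  ] shift/40mm after turn [ 0.118  0.76  13.955]
```

>>> apply_moves:
  steps:
    - {"offset": [0, 0.02, 0.5], "rotation": [0, 0, 0], "fingers": 22}
    - {"offset": [0, 0.05, 0.9], "rotation": [0, 0, 0], "fingers": 22}
    - {"offset": [0, 0.05, 0.9], "rotation": [0, 0, 0], "fingers": 22}
    - {"offset": [0, 0.05, 0.9], "rotation": [0, 0, 0], "fingers": 22}
    - {"offset": [0, 0.05, 0.9], "rotation": [0, 0, 0], "fingers": 22}
    - {"offset": [0, 0.05, 0.9], "rotation": [0, 0, 0], "fingers": 22}
    - {"offset": [0, 0.05, 0.9], "rotation": [0, 0, 0], "fingers": 22}
    - {"offset": [0, 0.05, 0.9], "rotation": [0, 0, 0], "fingers": 22}
    - {"offset": [0, 0.05, 0.9], "rotation": [0, 0, 0], "fingers": 22}
    - {"offset": [0, 0.05, 0.9], "rotation": [0, 0, 0], "fingers": 22}
    - {"offset": [0, 0.05, 0.9], "rotation": [0, 0, 0], "fingers": 22}
    - {"offset": [0, 0.05, 0.9], "rotation": [0, 0, 0], "fingers": 22}

```text
time: 40.02
tool_pos: [0.4849, -0.2179, 0.1543]
ee_rot: [0.461, 0.536, -0.461, 0.536]
wrist_force: [0.8, 0.7, -0.3]
opening: 0.0294
```

>>> apply_moves:
  steps:
    - {"offset": [0, 0.05, 0.9], "rotation": [0, 0, 0], "fingers": 22}
    - {"offset": [0, 0.05, 0.9], "rotation": [0, 0, 0], "fingers": 22}
    - {"offset": [0, 0.05, 0.9], "rotation": [0, 0, 0], "fingers": 22}
    - {"offset": [0, 0.03, 0.55], "rotation": [0, 0, 0], "fingers": 22}
    - {"offset": [0, 0.01, 0.3], "rotation": [0, 0, 0], "fingers": 22}
    - {"offset": [0, 0, 0], "rotation": [0, 0, 0], "fingers": 22}
    - {"offset": [0, 0, 0], "rotation": [0, 0, 0], "fingers": 22}
    - {"offset": [0, 0, 0], "rotation": [0, 0, 0], "fingers": 22}

```text
time: 40.68
tool_pos: [0.5138, -0.3535, 0.1539]
ee_rot: [0.461, 0.538, -0.46, 0.536]
wrist_force: [-0.9, 0.1, -0.3]
opening: 0.0297
```

```bash
python3 - <<'E'
from h import *
st();go(.5142,-.3556,.0256,8.75)
im,d=snapshot("wrist");cv2.imwrite("pics/w15.png",im[:,:,::-1])
E
```

```text
t 40.68 pos [ 0.5138 -0.3535  0.1539] jawyaw 8.77 down [-0.001  0.002 -1.   ] F [-0.9  0.1 -0.3] open 29.7 q [-0.72  0.29  1.68  0.    1.18 -0.87]
turn/5deg [ 0.   -0.02  0.01] shift/40mm after turn [3.208e+00 3.000e-03 5.400e-02]
```

View pics/w15.png

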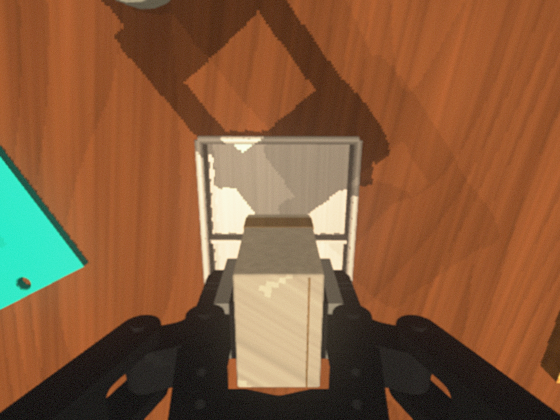

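The carton is held square over the +y compartment, with the divider at row 237. I'll lower it.

>>> apply_moves:
  steps:
    - {"offset": [0.3, 0, 0.02], "rotation": [0, 0, 0], "fingers": 22}
    - {"offset": [0.6, 0, 0], "rotation": [0, 0, 0], "fingers": 22}
    - {"offset": [0.6, 0, 0], "rotation": [0, 0, 0], "fingers": 22}
    - {"offset": [0.6, 0, 0], "rotation": [0, 0, 0], "fingers": 22}
    - {"offset": [0.4, 0, 0], "rotation": [0, 0, 0], "fingers": 22}
    - {"offset": [0.3, 0, 0], "rotation": [0, 0, 0], "fingers": 22}
    - {"offset": [0.15, 0, 0], "rotation": [0, 0, 0], "fingers": 22}
    - {"offset": [0.08, 0, 0], "rotation": [0, 0, 0], "fingers": 22}
    - {"offset": [0, 0, 0], "rotation": [0, 0, 0], "fingers": 22}
    - {"offset": [0, 0, 0], "rotation": [0, 0, 0], "fingers": 22}
    - {"offset": [0, 0, 0], "rotation": [0, 0, 0], "fingers": 22}
    - {"offset": [0, 0, 0], "rotation": [0, 0, 0], "fingers": 22}

```text
time: 41.73
tool_pos: [0.5152, -0.3569, 0.0347]
ee_rot: [0.46, 0.536, -0.46, 0.538]
wrist_force: [0.1, -0.1, -0.4]
opening: 0.0296
```

```bash
python3 - <<'E'
from h import *
st();go(.5142,-.3556,.0256,8.75)
E
```

```text
t 41.73 pos [ 0.5152 -0.3569  0.0347] jawyaw 8.73 down [ 0.002 -0.002 -1.   ] F [ 0.1 -0.1 -0.4] open 29.6 q [-0.72  0.45  1.72  0.    0.97 -0.87]
turn/5deg [-0.    0.02 -0.02] shift/40mm after turn [ 0.228 -0.021 -0.037]
```

>>> apply_moves:
  steps:
    - {"offset": [0.08, 0, 0], "rotation": [0, 0, 0], "fingers": 22}
    - {"offset": [0.05, 0, 0], "rotation": [0, 0, 0], "fingers": 22}
    - {"offset": [0.03, 0, 0], "rotation": [0, 0, 0], "fingers": 22}
    - {"offset": [0, 0, 0], "rotation": [0, 0, 0], "fingers": 22}
    - {"offset": [0, 0, 0], "rotation": [0, 0, 0], "fingers": 22}

```text
time: 42.15
tool_pos: [0.5142, -0.356, 0.0266]
ee_rot: [0.46, 0.537, -0.46, 0.536]
wrist_force: [-0.2, -0.3, -1.1]
opening: 0.0299
```

```bash
python3 - <<'E'
from h import *
st()
E
```

```text
t 42.15 pos [ 0.5142 -0.356   0.0266] jawyaw 8.73 down [-0.  0. -1.] F [-0.2 -0.3 -1.1] open 29.9 q [-0.72  0.46  1.73  0.    0.96 -0.87]
```

>>> apply_moves:
  steps:
    - {"offset": [0.03, 0, 0], "rotation": [0, 0, 0], "fingers": 22}
    - {"offset": [0.03, 0, 0], "rotation": [0, 0, 0], "fingers": 22}
    - {"offset": [0, 0, 0], "rotation": [0, 0, 0], "fingers": 22}
    - {"offset": [0, 0, 0], "rotation": [0, 0, 0], "fingers": 22}

```text
time: 42.48
tool_pos: [0.5146, -0.3564, 0.0256]
ee_rot: [0.46, 0.537, -0.46, 0.537]
wrist_force: [-1.7, 1.7, 6.3]
opening: 0.0298
```

```bash
python3 - <<'E'
from h import *
st()
E
```

```text
t 42.48 pos [ 0.5146 -0.3564  0.0256] jawyaw 8.74 down [ 0. -0. -1.] F [-1.7  1.7  6.3] open 29.8 q [-0.72  0.46  1.73 -0.    0.96 -0.87]
```

>>> apply_moves:
  steps:
    - {"offset": [-0.02, 0, 0], "rotation": [0, 0, 0], "fingers": 31}
    - {"offset": [0, 0, 0], "rotation": [0, 0, 0], "fingers": 38}
    - {"offset": [0, 0, 0], "rotation": [0, 0, 0], "fingers": 46}
    - {"offset": [0, 0, 0], "rotation": [0, 0, 0], "fingers": 50}
    - {"offset": [-0.3, 0, 0], "rotation": [0, 0, 0], "fingers": 50}
    - {"offset": [-0.5, 0, 0], "rotation": [0, 0, 0], "fingers": 50}
    - {"offset": [-0.7, 0, 0], "rotation": [0, 0, 0], "fingers": 50}
    - {"offset": [-0.8, 0, 0], "rotation": [0, 0, 0], "fingers": 50}
    - {"offset": [-0.7, 0, 0], "rotation": [0, 0, 0], "fingers": 50}
    - {"offset": [-0.7, 0, 0], "rotation": [0, 0, 0], "fingers": 50}
    - {"offset": [-0.4, 0, 0], "rotation": [0, 0, 0], "fingers": 50}
    - {"offset": [0, 0, 0], "rotation": [0, 0, 0], "fingers": 50}

```text
time: 43.48
tool_pos: [0.5172, -0.3585, 0.1962]
ee_rot: [0.46, 0.533, -0.46, 0.541]
wrist_force: [0.5, -0.9, -0.6]
opening: 0.05
```

>>> apply_moves:
  steps:
    - {"offset": [0, 0, -0.5], "rotation": [0, 0, 0], "fingers": 50}
    - {"offset": [0, 0, -0.9], "rotation": [0, 0, 0], "fingers": 50}
    - {"offset": [0, 0, -0.9], "rotation": [0, 0, 0], "fingers": 50}
    - {"offset": [0, 0, -0.9], "rotation": [0, 0, 0], "fingers": 50}
    - {"offset": [0, 0, -0.9], "rotation": [0, 0, 0], "fingers": 50}
    - {"offset": [0, 0, -0.9], "rotation": [0, 0, 0], "fingers": 50}
    - {"offset": [0, 0, -0.6], "rotation": [0, 0, 0], "fingers": 50}
    - {"offset": [0, 0, 0], "rotation": [0, 0, 0], "fingers": 50}
    - {"offset": [0, 0, 0], "rotation": [0, 0, 0], "fingers": 50}

```text
time: 44.23
tool_pos: [0.4794, -0.1334, 0.1882]
ee_rot: [0.459, 0.538, -0.46, 0.537]
wrist_force: [0.1, 0.4, 0.1]
opening: 0.0502
```

```bash
python3 - <<'E'
from h import *
st();im,d=snapshot("top");cv2.imwrite("pics/t9.png",im[:,:,::-1])
im,d=snapshot("scene");cv2.imwrite("pics/s9.png",im[:,:,::-1])
a=cv2.resize(im[180:260,70:180,::-1],(400,290),interpolation=cv2.INTER_CUBIC);b=cv2.resize(im[225:305,375:485,::-1],(400,290),interpolation=cv2.INTER_CUBIC)
cv2.imwrite("pics/s9c.png",np.hstack([a,b]))
E
```

```text
t 44.23 pos [ 0.4794 -0.1334  0.1882] jawyaw 8.88 down [-0.002  0.    -1.   ] F [0.1 0.4 0.1] open 50.2 q [-0.41 -0.01  1.95 -0.    1.21 -0.57]
```

View pics/t9.png

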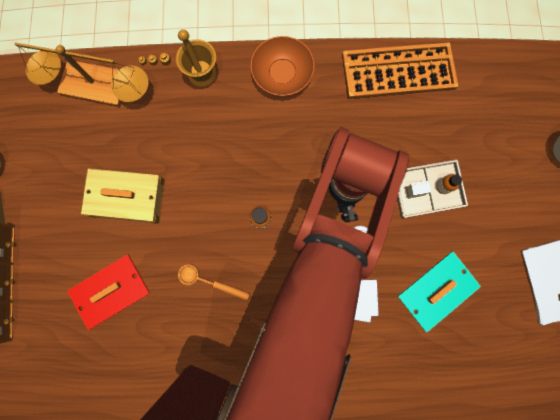

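View pics/s9c.png

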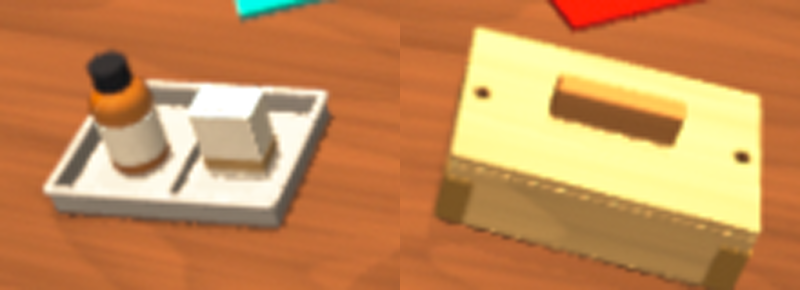

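The bottle and carton stand upright in separate tray compartments, the lid sits flush on the case, and the gripper is clear of everything. I'll hand the job in.

```bash
python3 - <<'E'
from h import *
st();print(sign_off())
E
```

```text
t 44.33 pos [ 0.4802 -0.1352  0.1888] jawyaw 8.73 down [-0.001 -0.    -1.   ] F [ 0.5  0.5 -0.1] open 49.9 q [-0.41 -0.01  1.95 -0.    1.21 -0.57]
the job is handed in; nothing more can be done
None
```

Both orders are made up and handed in at 44 s. The jar and small tin stand upright, one in each case compartment, and the lid is on over both pins. The tall bottle and carton stand upright, one in each tray compartment.

- **Lid:** its top measured about 62.6 mm at four spots (62 mm expected), and pins show in both holes.
- **Final pictures:** the bottle and carton are upright in the tray and the case is closed. The short bottle and both look-alike lids are where they were.
- **Forces:** each thing was lowered until it touched. The highest wrist reading at the end of any move was about 11 N, when seating the lid.
- **Not fully checked:** the large tin was partly hidden by the arm in the last top picture. It was never touched and looked in place in earlier views.
- **Disagreement:** the two cameras differed by about 1–3 mm on the pin positions. I settled this by sighting one pin through its hole before lowering the lid.

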